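# Load and lock the drill jig

### The arm

A 7-joint arm with a two-finger parallel gripper is mounted at the origin on the work surface. World frame = base frame: x ahead of the robot, y to its left, z up, the work surface at z = 0. Lengths are in m, angles in rad, forces in N, time in s.
With the tool pointing down it reaches from about 0.425 to 0.925 m from the base axis. Payload 6.8 kg.
Tool frame: the origin (TCP) lies on the centre line of the jaws, within the pads' length; the fingertips stand 8 mm ahead of it and the grasp point (between the pads) lies 11 mm behind it (bot.tips_ahead is the distance from the TCP to the fingertips, in m); z points along the fingers, y is the line along which they close (so a half turn about z gives the same grasp; the last joint's range is limited). The gripper opens to 85 mm and grips with 20 to 120 N. Pads are 22 mm wide; open, the fingers measure 114 mm over their backs; the gripper's body (76 mm by 85 mm) begins 54 mm behind the grasp point. The pads swing forward as they close: fully open they stand 13 mm farther back than shut.
Start: joints at [1.015, 0.477, 0.022, 1.555, -0.011, 1.109, -0.083], TCP at [0.292, -0.608, 0.239] pointing down, gripper open.
Joint ranges: [-2.96, 2.96], [-0.34, 2.1], [-1.41, 1.46], [0.24, 2.44], [-1.37, 4.51], [0.17, 1.92], [-2.96, 2.96]. Speed limits (rad/s): [2.39, 2.39, 3.14, 3.14, 3.14, 3.14, 3.14].

### API

Orientations are given as a unit quaternion [w, x, y, z].
In Python, from station import bot gives the robot as it stands.
- The arm moves only by the tool send_rows, never from a script. Its argument "deltas" is text: rows parted by semicolons, each of 4 numbers parted by spaces: the shift along the tool's x, y, z in m, then the turn about the tool's z in degrees. In form: x y z spin; .... A call has 1 to 5 rows; each row is the pose to reach, as a shift and turn from the pose commanded when the call began, along the tool's axes at that moment; what a row does not reach only later rows make up. A row lasts 1/10 s, in which the tool goes at most 50 mm and 8.59 degrees, less where a joint would pass 70% of its speed; a pose out of reach is approached as far as the arm can. A call with a gripper value outside its range is refused whole. "claw" is the opening, from 0 (shut) to 1 (fully open), set as the call begins (left out, the last holds). The fingers move at their own pace and stop on an object; "force" is the grip in N (left out, the last holds). Time passes only in rows, so rows that repeat a pose let the fingers close. It gives the time, the measured TCP pose, the force, the opening and the grip force at its end, in the units of the state.
- bot.get_obs(): the state, without advancing time (a new reading comes with each control period).
- bot.read_camera(name): name is "scene" or "top"; returns a dict with "img" (480x640x3 uint8, red, green, blue), "depth" (480x640 float32, m along the optical axis (not along the pixel's ray), 0 where there is no reading), "fx", "fy", "cx", "cy" (pixels), "camera_from_world" (4x4, takes a point from world to camera coordinates). Camera axes: x right, y up, looking along -z (the intrinsics and any distortion apply to the point x, -y, -z); pixel columns grow to the right and rows downward; lengths in m; the calibration is good to about 2 mm. A picture is of the moment at which its call begins.
- bot.hand_in(): hands the job in; it is judged then, once.
Trained networks look in a picture, given as the dict that the camera call returned (one of the last four; its "shot" number tells which), for a name from the list of things; names that differ only in an ending like _2 or _b are one class to them, and where a whole thing is asked for, a point or a joint stands for the part that bears it (a point fixed in the world has none). Each returns a list of dicts, best first, with "confidence" (0 to 1); they miss things now and then, are a little off and sometimes report something else, mostly with a low value. They report only what shows in the picture. A call takes as long as a camera call. They do not tell look-alikes from the thing itself.
- bot.masks_of(picture, query): "mask" (480x640 bool, what is visible of it).
- bot.landmark_of(picture, query): "xyz" ([x, y, z] in m, in world coordinates, good to about 4 mm: a listed point, or the origin of a listed thing).
The state is a dict: "t": time; "q": joint angles; "joint_vel": joint speeds; "joint_torque": joint torques, N m; "eef_pos": TCP position; "tool_rot": TCP orientation; "contact_force": force on the tool from outside, world axes, zero at the start; "torque": the same for the moment, N m; "gripper_width": opening from 0.0 (shut) to 1.0 (fully open); "grasp_force": force on a finger pad.
Only numpy, scipy, OpenCV 4.12 (cv2) and the standard library are available. Lean on these libraries where they do the work, as an engineer would, in place of code of your own. Each camera call takes 0.05 s, during which the arm holds its last target. There are 200 camera calls.

### The job

Set up the drill jig: lay every wooden blank from the mat flat in a bay of its own, then lower the plywood template level and gently over the two dowel pins until it lies flush on both rails. Then lock it with both hold-downs, one through each end slot: push it down, turn it a quarter turn so that its head catches under the rail's lips, and let it spring up. Leave the two dark offcuts on the bench where they are.

Things in the scene. Friction and masses are not known exactly. Their poses are not given: they have to be found in the camera images.
- jig: drill jig, fixed to the bench: dark-brown base board 192 x 290 x 12 mm (x, y, z), an aluminium T-slot rail at each end of its long axis, and between them four bays for blanks, all lying along y; one dowel pin between bays and rail at each end. Origin: centre of its underside, on the bench; y is its long axis, z up
- jig_seat (a point): middle of the jig at the height of the rails' top faces (48 mm above the bench), on which the template's underside comes to rest; axes as the jig's
- pin_left (a point): top of the upright 12 mm steel dowel pin at jig y = +74 mm, x = 0; 73 mm above the bench, 25 mm above the rails; its last 7 mm taper to 5 mm. A second such pin stands at jig y = -74 mm
- bay1 (a point): centre of the floor of the bay nearest the robot (12 mm above the bench; jig x = -75 mm). A bay is 29 mm wide in jig x and 115 mm long in jig y, between side strips 6 mm wide, 8 mm high (with a 42 mm gap in the middle for the fingers) and end stops 16 mm high; bays are 50 mm apart; axes as the jig's
- bay2 (a point): the same for the second bay (jig x = -25 mm)
- bay3 (a point): the same for the third bay (jig x = +25 mm)
- bay4 (a point): the same for the far bay (jig x = +75 mm)
- slot_left (a point): middle of the top face (48 mm above the bench) of the rail at jig y = +112 mm, under the template's slot: where a hold-down goes in. Axes as the jig's. The rail runs along x, 188 x 50 mm, with a 16 mm wide slot along its middle; the channel below is 42 mm wide, its floor 32 mm under this point; the lips are 4 mm thick, their inner edges turned down 3 mm more as ribs 3 mm wide
- slot_right (a point): the same on the rail at jig y = -112 mm
- template_grip (a point): template: plywood drill plate 190 x 280 x 10 mm (x, y, z), about 0.45 kg, eight brass bushes 3 mm proud of its top, and a dark wooden bridge handle along its x: bar 94 mm long, 18 mm thick (y), 22 mm high, open below for 22 mm between its feet. This point is the bar's centre, 43 mm above the plate's underside, over the plate's middle; y is the plate's long axis
- template_hole (a point): the template's round hole for a pin, 13.5 mm, at its y = +74 mm; point at the underside. The other pin hole, at y = -74 mm, is 13.5 mm (x) by 19.5 mm (y). Two slots 57 mm (x) by 21 mm (y) at y = +112 and -112 mm lie over the rails. It fits the jig either way round, its y along the jig's y
- blank1_mid (a point): pale wooden blank 24 x 110 x 34 mm (x, y, z), about 65 g, its 34 mm side upright; the point is its centre, y is its length. It goes into any bay with its length along the jig's y, the same way up; its top is then 2 mm under the template. Starts on a 3 mm grey mat. May be absent (None)
- blank2_mid (a point): pale wooden blank 24 x 110 x 34 mm (x, y, z), about 65 g, its 34 mm side upright; the point is its centre, y is its length. It goes into any bay with its length along the jig's y, the same way up; its top is then 2 mm under the template. Starts on a 3 mm grey mat. May be absent (None)
- blank3_mid (a point): pale wooden blank 24 x 110 x 34 mm (x, y, z), about 65 g, its 34 mm side upright; the point is its centre, y is its length. It goes into any bay with its length along the jig's y, the same way up; its top is then 2 mm under the template. Starts on a 3 mm grey mat. May be absent (None)
- blank4_mid (a point): pale wooden blank 24 x 110 x 34 mm (x, y, z), about 65 g, its 34 mm side upright; the point is its centre, y is its length. It goes into any bay with its length along the jig's y, the same way up; its top is then 2 mm under the template. Starts on a 3 mm grey mat. May be absent (None)
- holddown1_grip (a point): quarter-turn hold-down, 91 mm tall, 0.15 kg, hanging upright in a slot of a 40 mm high dark wooden block: red wing handle 70 x 14 x 28 mm (x, y, z) on a 13.6 mm stem; this point is the wing's centre, on the stem's axis. Foot: steel cross head 36 mm long (along the wing, x), 12 mm wide with a V keel, its tip 77 mm under this point. A black 34 mm collar slides on the stem, its underside 50 mm under this point when free
- holddown1_head (a point): bottom of the two grooves in the top of that hold-down's head, on its axis, 62 mm under the wing's centre; x along the head. The spring (0.8 N/mm) pushes the collar down. Locked: head across the rail's slot, ribs in its grooves, this point 7 mm under the rail's top. To turn it must be pushed 3 to 9 mm lower (about 7 to 11 N); it catches within 0.25 rad of square. Either way round
- holddown2_grip (a point): quarter-turn hold-down, 91 mm tall, 0.15 kg, hanging upright in a slot of a 40 mm high dark wooden block: red wing handle 70 x 14 x 28 mm (x, y, z) on a 13.6 mm stem; this point is the wing's centre, on the stem's axis. Foot: steel cross head 36 mm long (along the wing, x), 12 mm wide with a V keel, its tip 77 mm under this point. A black 34 mm collar slides on the stem, its underside 50 mm under this point when free
- holddown2_head (a point): bottom of the two grooves in the top of that hold-down's head, on its axis, 62 mm under the wing's centre; x along the head. The spring (0.8 N/mm) pushes the collar down. Locked: head across the rail's slot, ribs in its grooves, this point 7 mm under the rail's top. To turn it must be pushed 3 to 9 mm lower (about 7 to 11 N); it catches within 0.25 rad of square. Either way round
- park: fixed dark wooden parking block 48 x 170 x 40 mm (x, y, z; origin: centre of its underside) with two slots 20 x 57 mm, long along its y, in which the hold-downs hang at the start, their collars resting on its top
- offcut1: bystander, to be left where it is: dark-brown offcut 130 x 40 x 30 mm; origin under it
- offcut2: bystander, to be left where it is: reddish offcut 100 x 35 x 25 mm; origin under it
Not all that is in view belongs to the job. Leave any pink look-alike of the part that bears blank4_mid alone.

How it is judged:
By the outcome, as a careful person would: the job done as asked, in the order asked, and still so for the second after the job is handed in, with the robot touching nothing.
Of blank1, blank2, blank3, blank4 only 2 to 4 are there at a start; the rules pass over those that are not, and their reading is None.
At some moment in a run one of blank1, blank2, blank3, blank4 may be knocked a few centimetres aside while the robot is not near it.
It also fails if it takes over 210 s, if anything falls off the work surface, if the arm or the gripper's body presses on something with over 40 N, if the wrist force passes 120 N, or if a joint passes its speed limit or range.

## Working session

There is one attempt and no reset: what is moved stays moved. The work goes in short steps, Python scripts to look and compute and a tool call to move; the robot and the scene stay as the last step left them, time stands still between calls to the robot, and variables do not carry over. Pictures are saved under pics/ and viewed, at most 14 in all, crops included, and the job is handed in when it is done.

Besides the shell and the picture viewer there is one more tool, called after "Emit:" as name(argument=value, ...), one argument or row to a line, values as JSON. send_rows: Moves the arm, as the interface text tells. Its arguments: {"type":"object","properties":{"deltas":{"type":"string"},"claw":{"type":"number"},"force":{"type":"number"}},"required":["deltas"]}

```bash
mkdir -p pics; ls; cat > h.py <<'E'
import numpy as np, cv2
from station import bot
def save(img,name): cv2.imwrite('pics/'+name,cv2.cvtColor(np.ascontiguousarray(img),cv2.COLOR_RGB2BGR))
def world(p):
    d=p['depth'];v,u=np.mgrid[0:480,0:640]
    X=np.stack([(u-p['cx'])/p['fx']*d,-(v-p['cy'])/p['fy']*d,-d,np.ones_like(d)],-1)
    return (X@np.linalg.inv(p['camera_from_world']).T)[...,:3]
def pix(p,w):
    c=p['camera_from_world']@np.r_[w,1]; return (p['cx']+p['fx']*c[0]/-c[2], p['cy']+p['fy']*c[1]/c[2])
E
python3 - <<'E'
from h import *
a=bot.read_camera('scene');b=bot.read_camera('top')
save(a['img'],'s1.png');save(b['img'],'t1.png')
o=bot.get_obs();print(o['t'],o['eef_pos'],o['tool_rot'],o['gripper_width'])
for n,p in(('scene',a),('top',b)):
  print(n,p['fx'],np.linalg.inv(p['camera_from_world'])[:3,3].round(2),[k for k in p])
  for q in['jig','jig_seat','pin_left','bay1','bay4','slot_left','slot_right','template_grip','template_hole','blank1_mid','holddown1_grip','park','offcut1','offcut2']:
    print(q,[(np.round(r['xyz'],3).tolist(),round(r['confidence'],2),np.round(pix(p,r['xyz'])).astype(int).tolist()) for r in bot.landmark_of(p,q)])
E
```

```text
pics
0.1 [ 0.29204181 -0.60796764  0.2384152 ] [-8.05121970e-04  9.75037729e-01  2.22037670e-01 -2.29445447e-04] 1.000990511542705
scene 530.974152614875 [ 0.81 -0.49  0.83] ['img', 'depth', 'fx', 'fy', 'cx', 'cy', 'camera_from_world', 'shot']
jig [([0.432, -0.037, -0.002], 0.65, [290, 295]), ([0.628, -0.009, 0.001], 0.57, [387, 335])]
jig_seat [([0.636, -0.011, 0.046], 0.96, [394, 324])]
pin_left [([0.624, 0.068, 0.075], 0.79, [412, 281])]
bay1 [([0.605, -0.006, 0.007], 0.97, [377, 326]), ([0.657, -0.008, 0.016], 0.86, [403, 338]), ([0.557, -0.01, 0.012], 0.79, [354, 313]), ([0.706, -0.006, 0.01], 0.58, [428, 353])]
bay4 [([0.605, -0.006, 0.007], 0.97, [377, 326]), ([0.657, -0.008, 0.016], 0.86, [403, 338]), ([0.557, -0.01, 0.012], 0.79, [354, 313]), ([0.706, -0.006, 0.01], 0.58, [428, 353])]
slot_left [([0.628, 0.107, 0.045], 0.92, [421, 278]), ([0.422, -0.088, 0.09], 0.71, [266, 282]), ([0.609, -0.009, 0.011], 0.7, [379, 327])]
slot_right [([0.634, -0.122, 0.047], 0.66, [359, 372])]
template_grip [([0.49, 0.335, 0.049], 0.8, [414, 178]), ([0.706, -0.011, 0.01], 0.2, [427, 355])]
t
[... 1436 characters left out ...]
]
slot_right [([0.633, -0.118, 0.047], 0.67, [380, 153]), ([0.595, -0.364, 0.021], 0.16, [497, 176])]
template_grip [([0.488, 0.332, 0.044], 0.74, [154, 222])]
template_hole [([0.416, 0.319, -0.003], 0.96, [166, 258]), ([0.554, -0.01, 0.011], 0.63, [325, 194]), ([0.424, -0.087, 0.088], 0.52, [365, 255])]
blank1_mid [([0.433, -0.04, 0.0], 0.74, [339, 253]), ([0.596, -0.363, 0.021], 0.68, [496, 175])]
holddown1_grip [([0.438, 0.014, 0.086], 0.8, [313, 247])]
park [([0.432, -0.035, 0.003], 0.73, [337, 253]), ([0.627, 0.066, 0.067], 0.53, [288, 152]), ([0.525, -0.314, 0.02], 0.53, [473, 209])]
offcut1 [([0.356, 0.169, 0.002], 0.74, [237, 289])]
offcut2 [([0.356, 0.169, 0.002], 0.74, [237, 289])]
```

View pics/s1.png

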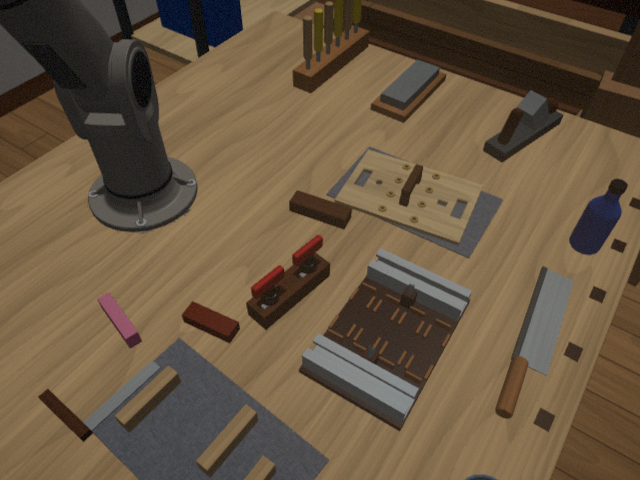

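View pics/t1.png

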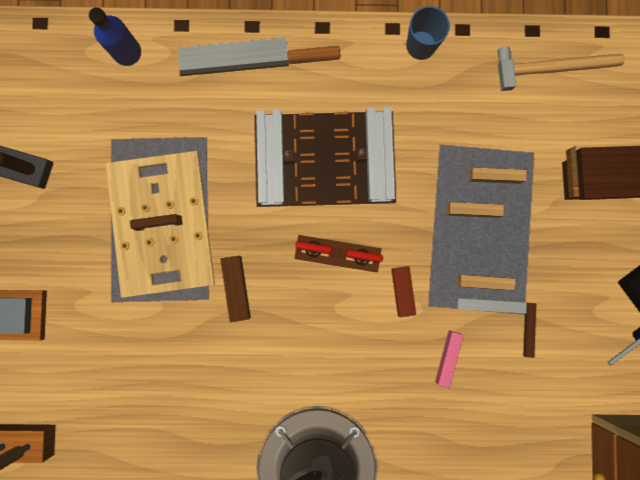

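```bash
cat >> h.py <<'E'
def rects(p,box,zr,minpix=60):
    W=world(p);x0,x1,y0,y1=box
    m=(W[...,0]>x0)&(W[...,0]<x1)&(W[...,1]>y0)&(W[...,1]<y1)&(W[...,2]>zr[0])&(W[...,2]<zr[1])&(p['depth']>0)
    n,l,s,c=cv2.connectedComponentsWithStats(m.astype(np.uint8),connectivity=4)
    out=[]
    for i in range(1,n):
        if s[i,4]<minpix: continue
        P=W[l==i]; r=cv2.minAreaRect((P[:,:2]*1000).astype(np.float32))
        q=P[:,:2]-P[:,:2].mean(0); w,v=np.linalg.eigh(q.T@q); a=np.degrees(np.arctan2(v[1,1],v[0,1]))
        out.append(dict(c=np.round(r[0],1),size=np.round(r[1],1),ang=round((a+90)%180-90,1),n=len(P),z=round(float(np.median(P[:,2]))*1000,1),mean=np.round(P[:,:2].mean(0)*1000,1)))
    return out
E
python3 - <<'E'
from h import *
for n in('top','scene'):
  p=bot.read_camera(n);print(n)
  R=lambda t,b,z,m=60:[print(t,*[f"{k}={v.tolist() if hasattr(v,'tolist') else v}" for k,v in r.items()]) for r in rects(p,b,z,m)]
  R('blank',(.3,.7,-.5,-.2),(.030,.045))
  R('pink',(.1,.3,-.5,-.2),(.020,.045))
  R('rails',(.5,.75,-.2,.2),(.042,.054),150)
  R('pins',(.5,.75,-.2,.2),(.062,.08),3)
  R('plate',(.3,.7,.2,.5),(.009,.021),300)
  R('handle',(.3,.7,.2,.5),(.045,.07),50)
  R('wings',(.35,.5,-.15,.1),(.085,.12),30)
  R('park',(.35,.5,-.15,.1),(.033,.046),30)
  R('off',(.25,.47,-.25,.22),(.018,.034),60)
  for q in ['blank1_mid','template_grip','template_hole','holddown1_grip','holddown1_head','slot_left','slot_right','pin_left']:
    print(q,[(np.round(r['xyz'],3).tolist(),round(r['confidence'],2)) for r in bot.landmark_of(p,q) if r['confidence']>.4])
E
```

```text
top
blank c=[595.9, -362.3] size=[110.5, 25.2] ang=88.7 n=651 z=35.6 mean=[595.5, -361.7]
blank c=[523.9, -316.6] size=[111.4, 24.9] ang=88.3 n=650 z=35.4 mean=[523.6, -315.8]
blank c=[375.6, -336.9] size=[110.7, 24.0] ang=86.8 n=650 z=35.6 mean=[375.6, -336.7]
pink c=[221.2, -262.4] size=[26.1, 109.8] ang=-15.2 n=749 z=32.5 mean=[221.3, -261.4]
rails c=[634.3, -135.6] size=[188.5, 18.0] ang=2.5 n=794 z=46.8 mean=[633.7, -135.4]
rails c=[632.5, -102.5] size=[188.2, 17.7] ang=2.4 n=788 z=46.5 mean=[631.4, -102.5]
rails c=[624.2, 121.0] size=[189.0, 17.4] ang=2.5 n=795 z=46.9 mean=[623.2, 120.8]
rails c=[625.0, 88.1] size=[188.8, 17.4] ang=2.4 n=777 z=46.8 mean=[623.7, 88.0]
pins c=[631.2, -80.3] size=[10.0, 9.9] ang=84.6 n=22 z=67.1 mean=[630.9, -80.5]
pins c=[624.8, 66.4] size=[9.9, 9.4] ang=-74.1 n=24 z=67.6 mean=[624.7, 66.4]
plate c=[488.4, 331.4] size=[280.5, 191.7] ang=8.6 n=10355 z=12.3 mean=[486.6, 330.9]
handle c=[488.1, 330.7] size=[18.7, 94.0] ang=-81.4 n=454 z=55.5 mean=[487.7, 329.6]
wings c=[437.8, 13.4] size=[69.7, 14.1] ang=81.4 n=276 z=100.6 mean=[437.4, 13.5]
wings c
[... 2005 characters left out ...]
1307 z=40.5 mean=[436.3, -45.6]
off c=[357.6, 169.4] size=[131.2, 45.2] ang=9.9 n=1035 z=30.3 mean=[360.0, 165.7]
off c=[451.1, -46.1] size=[176.8, 46.0] ang=75.7 n=414 z=26.1 mean=[446.7, -57.7]
off c=[355.2, -173.9] size=[101.0, 36.3] ang=8.3 n=1038 z=25.6 mean=[357.3, -174.7]
blank1_mid []
template_grip [([0.492, 0.331, 0.05], 0.86), ([0.354, -0.171, -0.001], 0.62)]
template_hole [([0.416, 0.32, 0.002], 0.66), ([0.633, -0.122, 0.046], 0.57)]
holddown1_grip [([0.439, 0.01, 0.085], 0.88)]
holddown1_head [([0.441, 0.014, 0.029], 0.57)]
slot_left [([0.629, 0.108, 0.047], 0.88)]
slot_right [([0.634, -0.123, 0.046], 0.77)]
pin_left [([0.626, 0.068, 0.073], 0.75), ([0.422, -0.083, 0.088], 0.43)]
```

Three pale blanks on the mat (top px (498,174), (476,209), (488,283)). The pink bar at (449,359) lies off the mat and is the look-alike, so I'll leave it alone. The template is at (158,222), the hold-downs at (313,247) and (365,257), and the jig at (325,157). Next is the confirming crop, along with the move maths.

```bash
cat >> h.py <<'E'
def go(x,y,z,th,frm=None,show=True):
    """mm, deg: tool-axis shift from current (or given x,y,z,th) pose"""
    if frm is None:
        o=bot.get_obs(); R=np.array(rot(o['tool_rot'])); P=o['eef_pos']*1000; t0=np.degrees(np.arctan2(R[1,0],R[0,0]))
    else:
        P=np.array(frm[:3]);t0=frm[3];c,s=np.cos(np.radians(t0)),np.sin(np.radians(t0));R=np.array([[c,s,0],[s,-c,0],[0,0,-1]])
    d=R.T@(np.array([x,y,z])-P)
    if show: print('d(m)',np.round(d/1000,4),'spin',round(-(((th-t0)+180)%360-180),2),' from',np.round(P,1),round(t0,2))
def rot(q):
    from scipy.spatial.transform import Rotation as S
    return S.from_quat([q[1],q[2],q[3],q[0]]).as_matrix()
E
python3 - <<'E'
from h import *
p=bot.read_camera('top')
W=world(p);m=(abs(W[...,0]-.335)<.02)&(abs(W[...,1]+.34)<.05)&(W[...,2]>.004)
print('blade',W[m][:,2].max(),W[m][:,0].min(),W[m][:,0].max(),bot.tips_ahead)
for i in range(315,275,-3):print(i,W[i,488].round(4))
go(376,-338,150,86.8)
save(cv2.resize(p['img'][130:400,410:560],None,fx=2.2,fy=2.2),'crop1.png')
E
```

```text
blade 0.013761243713806381 0.31653079613027824 0.3548814080091919 0.008
315 [ 0.308  -0.3497 -0.0017]
312 [ 0.314  -0.3504 -0.004 ]
309 [ 0.3208 -0.3464  0.0093]
306 [ 0.327  -0.3464  0.0097]
303 [ 0.3329 -0.3479  0.005 ]
300 [ 0.339  -0.3484  0.0034]
297 [ 3.451e-01 -3.496e-01 -3.000e-04]
294 [ 0.3513 -0.3489  0.0022]
291 [ 0.3575 -0.3487  0.0029]
288 [ 0.364  -0.339   0.0349]
285 [ 0.37   -0.3395  0.0334]
282 [ 0.376  -0.3384  0.0371]
279 [ 0.382  -0.3395  0.0337]
276 [ 0.3885 -0.3503 -0.0013]
d(m) [ 0.1926 -0.2075  0.0893] spin -61.14  from [ 292.3 -608.4  239.3] 25.66
```

View pics/crop1.png

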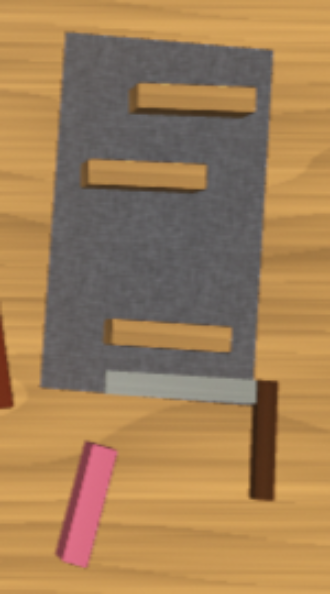

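```bash
cat >> h.py <<'E'
def chain(*poses,start=None):
    if start is None:
        o=bot.get_obs(); R=rot(o['tool_rot']); P=o['eef_pos']*1000; start=(*P,np.degrees(np.arctan2(R[1,0],R[0,0])))
        print('start',np.round(start,2),'t',round(o['t'],1),'w',round(o['gripper_width'],3),'q7',o['q'][6].round(2))
    f=start
    for p in poses:
        c,s=np.cos(np.radians(f[3])),np.sin(np.radians(f[3]));R=np.array([[c,s,0],[s,-c,0],[0,0,-1]])
        d=R.T@(np.array(p[:3])-np.array(f[:3]));sp=-(((p[3]-f[3])+180)%360-180)
        print(p,'->','%.4f %.4f %.4f %.1f'%(*d/1000,sp),'rows',int(np.ceil(max(np.linalg.norm(d)/50,abs(sp)/8.59)-.01)));f=p
E
python3 - <<'E'
from h import *
chain((350,-420,180,62),(376,-338,80,86.8),(376,-338,22,86.8),(376,-338,90,86.8))
E
```

```text
start [ 292.25 -608.43  239.3    25.66] t 2.5 w 1.0 q7 -0.08
(350, -420, 180, 62) -> 0.1336 -0.1449 0.0593 -36.3 rows 5
(376, -338, 80, 86.8) -> 0.0846 -0.0155 0.1000 -24.8 rows 3
(376, -338, 22, 86.8) -> 0.0000 0.0000 0.0580 -0.0 rows 2
(376, -338, 90, 86.8) -> 0.0000 0.0000 -0.0680 -0.0 rows 2
```

Emit:
send_rows(
  deltas="0.1336 -0.1449 0.0593 -36.3;0.1336 -0.1449 0.0593 -36.3;0.1336 -0.1449 0.0593 -36.3;0.1336 -0.1449 0.0593 -36.3;0.1336 -0.1449 0.0593 -36.3",
  claw=0.42,
)

```text
t: 2.95
eef_pos: [0.3518, -0.413, 0.1784]
tool_rot: [-0.003, 0.854, 0.52, 0.001]
contact_force: [0.4, 0.4, 0.3]
gripper_width: 0.423
grasp_force: 0.0
```

Emit:
send_rows(
  deltas="0.0846 -0.0155 0.1000 -24.8;0.0846 -0.0155 0.1000 -24.8;0.0846 -0.0155 0.1000 -24.8;0.0846 -0.0155 0.1000 -24.8;0.0846 -0.0155 0.1000 -24.8",
)

```text
t: 3.45
eef_pos: [0.3762, -0.3386, 0.0801]
tool_rot: [-0.0, 0.728, 0.686, -0.0]
contact_force: [0.2, -0.1, 0.4]
gripper_width: 0.417
grasp_force: 0.0
```

```bash
python3 - <<'E'
from h import *
chain((376,-338,22,86.8))
p=bot.read_camera('top')
for r in rects(p,(.3,.7,-.5,-.2),(.030,.045)):print(r)
p=bot.read_camera('scene');save(p['img'],'s2.png')
E
```

```text
start [ 376.17 -338.61   80.11   86.64] t 3.5 w 0.417 q7 0.38
(376, -338, 22, 86.8) -> 0.0006 -0.0002 0.0581 -0.2 rows 2
{'c': array([ 596.2, -362.6]), 'size': array([110.1,  25.4]), 'ang': np.float64(88.8), 'n': 641, 'z': 35.7, 'mean': array([ 595.5, -362.2])}
{'c': array([ 523.7, -316. ]), 'size': array([110.4,  24.8]), 'ang': np.float64(88.0), 'n': 649, 'z': 35.7, 'mean': array([ 523.6, -315.9])}
{'c': array([ 376.7, -318.1]), 'size': array([72.1, 23.9]), 'ang': np.float64(86.4), 'n': 425, 'z': 35.3, 'mean': array([ 376.8, -318. ])}
```

View pics/s2.png

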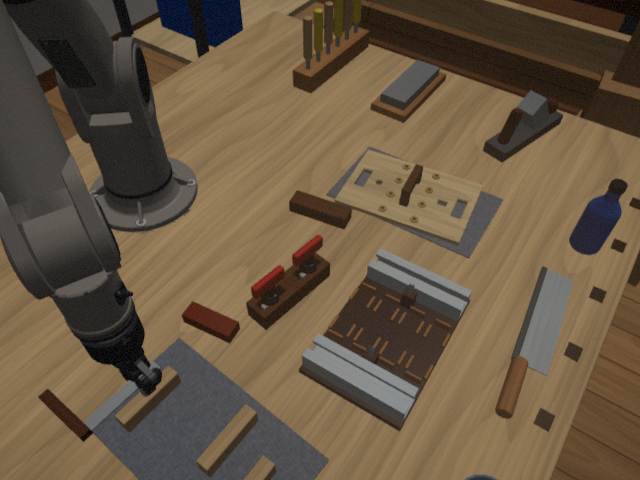

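The gripper is over the near blank, at about px (148,380). I'll descend, grip and lift.

Emit:
send_rows(
  deltas="0.0006 0 0.0290 0;0.0006 0 0.0581 0;0.0006 0 0.0581 0;0.0006 0 0.0581 0",
)

```text
t: 3.95
eef_pos: [0.3762, -0.3386, 0.0228]
tool_rot: [0.0, 0.728, 0.686, -0.0]
contact_force: [-0.3, -0.2, 0.3]
gripper_width: 0.42
grasp_force: 0.0
```

Emit:
send_rows(
  deltas="0 0 0 0;0 0 0 0;0 0 0 0;0 0 0 0",
  claw=0,
  force=40,
)

```text
t: 4.35
eef_pos: [0.3772, -0.3387, 0.0237]
tool_rot: [0.002, 0.727, 0.687, 0.0]
contact_force: [-1.0, -0.8, 7.8]
gripper_width: 0.27
grasp_force: 40.9
```

Emit:
send_rows(
  deltas="0 0 -0.04 0;0 0 -0.088 0;0 0 -0.088 0;0 0 -0.088 0",
)

```text
t: 4.75
eef_pos: [0.3768, -0.3382, 0.1117]
tool_rot: [0.002, 0.727, 0.687, 0.0]
contact_force: [-0.8, 0.5, -1.0]
gripper_width: 0.272
grasp_force: 39.9
```

```bash
python3 - <<'E'
from h import *
# bay1, seat C=(628.5,-7.2)+robot corr(0,-1)
chain((430,-200,120,89.5),(553.6,-11.4,75,92.45))
E
```

```text
start [ 376.75 -338.24  111.72   86.72] t 4.8 w 0.272 q7 0.4
(430, -200, 120, 89.5) -> 0.1411 0.0453 -0.0083 -2.8 rows 3
(553.6, -11.4, 75, 92.45) -> 0.1897 0.1219 0.0450 -2.9 rows 5
```

Emit:
send_rows(
  deltas="0.1411 0.0453 -0.0083 -2.8;0.1411 0.0453 -0.0083 -2.8;0.1411 0.0453 -0.0083 -2.8",
)

```text
t: 5.05
eef_pos: [0.4286, -0.1974, 0.1173]
tool_rot: [-0.001, 0.71, 0.704, -0.0]
contact_force: [1.7, -0.3, -0.6]
gripper_width: 0.276
grasp_force: 39.9
```

Emit:
send_rows(
  deltas="0.1897 0.1219 0.0350 -2.9;0.1897 0.1219 0.0350 -2.9;0.1897 0.1219 0.0350 -2.9;0.1897 0.1219 0.0350 -2.9;0.1897 0.1219 0.0350 -2.9",
)

```text
t: 5.55
eef_pos: [0.5533, -0.0056, 0.0816]
tool_rot: [-0.001, 0.69, 0.724, 0.0]
contact_force: [-0.3, -0.2, -1.0]
gripper_width: 0.274
grasp_force: 39.9
```

Emit:
send_rows(
  deltas="0 0 0 0;0 0 0 0;0 0 0 0",
)

```text
t: 5.85
eef_pos: [0.5514, -0.0119, 0.0824]
tool_rot: [-0.0, 0.692, 0.722, -0.001]
contact_force: [-0.7, -1.1, -0.2]
gripper_width: 0.268
grasp_force: 39.9
```

```bash
python3 - <<'E'
from h import *
chain((553.6,-11.4,75,92.45))
for n in ('top','scene'):
  p=bot.read_camera(n);print(n)
  for r in rects(p,(.5,.62,-.09,.08),(.055,.105),30):print(r)
  W=world(p)
  save(cv2.resize(p['img'][80:240,240:420] if n=='top' else p['img'][220:430,270:500],None,fx=2.5,fy=2.5),n+'3.png')
E
```

```text
start [551.4  -11.9   82.39  92.37] t 5.8 w 0.268 q7 -0.29
(553.6, -11.4, 75, 92.45) -> 0.0004 0.0022 0.0074 -0.1 rows 1
top
{'c': array([547.9,  31.3]), 'size': array([24.6, 24.7]), 'ang': np.float64(38.7), 'n': 149, 'z': 93.5, 'mean': array([544.2,  33.5])}
scene
{'c': array([547.6, -29.9]), 'size': array([78. , 49.7]), 'ang': np.float64(-86.1), 'n': 844, 'z': 95.6, 'mean': array([553.3, -38.7])}
```

View pics/top3.png

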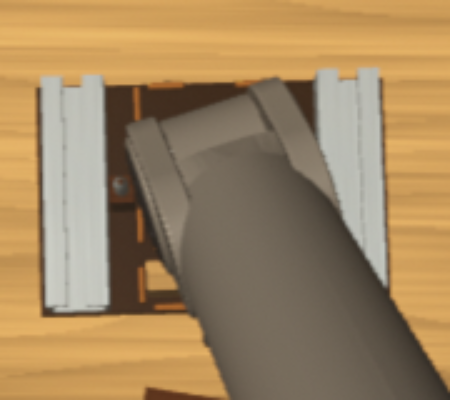

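```bash
python3 - <<'E'
from h import *
P=[]
for n in ('top','scene','top','scene','top','scene'):
  p=bot.read_camera(n);o=bot.get_obs();P.append(np.r_[o['eef_pos']*1000,o['gripper_width']])
print(np.round(P,2));print(o['q'].round(3),o['joint_vel'].round(4))
W=world(p);hsv=cv2.cvtColor(p['img'],cv2.COLOR_RGB2HSV)
for m in bot.masks_of(p,'blank1_mid')[:5]:
  w=W[m['mask']];print(m['confidence'],m['mask'].sum(),np.median(w,0).round(3))
for n in('top','scene'):
  p=bot.read_camera(n);W=world(p);hsv=cv2.cvtColor(p['img'],cv2.COLOR_RGB2HSV)
  m=(abs(W[...,0]-.552)<.04)&(abs(W[...,1]+.011)<.075)&(W[...,2]>.085)&(W[...,2]<.103)
  s=hsv[m];m&=(hsv[...,1]>80)&(hsv[...,2]>90)
  w=W[m]*1000; print(n,len(w),len(s))
  r=cv2.minAreaRect(w[:,:2].astype(np.float32));print(r,w.min(0),w.max(0),cv2.boxPoints(r).round(1).tolist())
  save(cv2.resize((p['img']*(0.4+.6*m[...,None])).astype(np.uint8)[80:430,240:500],None,fx=2,fy=1.7),n+'4.png')
E
```

```text
[[ 5.5205e+02 -1.1920e+01  8.3120e+01  2.7000e-01]
 [ 5.5223e+02 -1.1700e+01  8.3250e+01  2.7000e-01]
 [ 5.5240e+02 -1.1470e+01  8.3320e+01  2.7000e-01]
 [ 5.5252e+02 -1.1200e+01  8.3390e+01  2.7000e-01]
 [ 5.5258e+02 -1.1000e+01  8.3370e+01  2.7000e-01]
 [ 5.5263e+02 -1.0820e+01  8.3370e+01  2.7000e-01]]
[ 0.202  0.507 -0.375  1.955  0.271  0.727 -0.291] [-0.0046  0.0028 -0.0023 -0.0021  0.0001 -0.001  -0.0011]
0.56 497 [ 0.598 -0.327  0.037]
0.16 1228 [ 0.36  -0.178  0.025]
top 115 119
((549.4058837890625, 34.2646369934082), (25.55257225036621, 21.19921875), 7.927466869354248) [537.6737532   22.19933692  91.05539081] [561.78305936  45.65086065 100.57922535] [[535.2999877929688, 43.0], [538.2000122070312, 22.0], [563.5, 25.5], [560.5999755859375, 46.5]]
scene 455 657
((551.7252807617188, -27.402721405029297), (24.479877471923828, 79.79930877685547), 3.033886194229126) [538.45011941 -67.72527645  86.02883338] [565.73736857  11.91283308 101.3087631 ] [[537.4000244140625, 11.800000190734863], [541.5999755859375, -67.9000015258789], [566.0999755859375, -66.5999984741211], [561.7999877929688, 13.100000381469727]]
```

View pics/scene4.png

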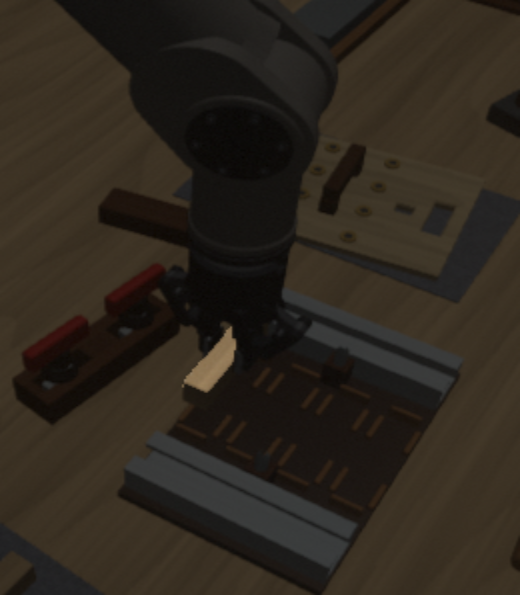

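Emit:
send_rows(
  deltas="-0.0004 0.0024 0.010 0;-0.0004 0.0024 0.020 0;-0.0004 0.0024 0.030 0;-0.0004 0.0024 0.037 0;-0.0004 0.0024 0.037 0",
)

```text
t: 6.9
eef_pos: [0.554, -0.0107, 0.0446]
tool_rot: [-0.001, 0.692, 0.722, -0.001]
contact_force: [0.8, 0.6, -1.1]
gripper_width: 0.272
grasp_force: 39.9
```

Emit:
send_rows(
  deltas="0 0 0.004 0;0 0 0.008 0;0 0 0.012 0;0 0 0.0125 0;0 0 0.0125 0",
)

```text
t: 7.4
eef_pos: [0.5551, -0.0107, 0.0337]
tool_rot: [-0.0, 0.692, 0.722, -0.0]
contact_force: [-0.1, -0.0, -0.2]
gripper_width: 0.269
grasp_force: 39.9
```

Emit:
send_rows(
  deltas="0 0 0 0;0 0 0 0;0 0 0 0;0 0 0 0",
)

```text
t: 7.8
eef_pos: [0.5552, -0.0107, 0.0338]
tool_rot: [0.0, 0.692, 0.722, 0.0]
contact_force: [-0.1, -0.3, -0.4]
gripper_width: 0.274
grasp_force: 39.9
```

Emit:
send_rows(
  deltas="0 0 0.0006 0;0 0 0.0006 0;0 0 0.0006 0",
)

```text
t: 8.1
eef_pos: [0.5551, -0.0107, 0.0331]
tool_rot: [-0.0, 0.692, 0.722, -0.0]
contact_force: [0.1, -0.0, -1.1]
gripper_width: 0.273
grasp_force: 39.9
```

Emit:
send_rows(
  deltas="0 0 0 0;0 0 0 0;0 0 0 0",
  claw=0.4,
)

```text
t: 8.4
eef_pos: [0.5552, -0.0107, 0.0332]
tool_rot: [0.0, 0.692, 0.722, 0.0]
contact_force: [-0.1, 0.4, 0.7]
gripper_width: 0.401
grasp_force: 0.0
```

Emit:
send_rows(
  deltas="0 0 -0.02 0;0 0 -0.07 0;0 0 -0.12 0;-0.05 0 -0.12 0;-0.1 0 -0.12 0",
)

```text
t: 8.9
eef_pos: [0.5611, -0.1102, 0.1557]
tool_rot: [0.002, 0.69, 0.724, 0.002]
contact_force: [1.3, -1.2, -1.0]
gripper_width: 0.4
grasp_force: 0.0
```

Emit:
send_rows(
  deltas="-0.05 0 0 0;-0.1 0 0 0;-0.1 0 0 0",
)

```text
t: 9.2
eef_pos: [0.5621, -0.2205, 0.1529]
tool_rot: [0.001, 0.696, 0.718, -0.002]
contact_force: [-0.9, -0.1, -0.2]
gripper_width: 0.4
grasp_force: 0.0
```

```bash
python3 - <<'E'
from h import *
p=bot.read_camera('top')
for r in rects(p,(.3,.68,-.5,-.2),(.030,.045)):print(r)
for r in rects(p,(.5,.75,-.07,.055),(.03,.055)):print(r)
chain((525.1,-317,85,88.1),(525.1,-317,23,88.1))
E
```

```text
{'c': array([ 524.4, -283.1]), 'size': array([45.8, 23.1]), 'ang': np.float64(-75.8), 'n': 159, 'z': 35.5, 'mean': array([ 521.3, -287.9])}
{'c': array([553.7,  -9.2]), 'size': array([ 25.4, 109.2]), 'ang': np.float64(-87.6), 'n': 689, 'z': 44.6, 'mean': array([552.7,  -9.3])}
start [ 562.67 -215.6   152.8    92.01] t 9.2 w 0.397 q7 0.12
(525.1, -317, 85, 88.1) -> -0.1000 -0.0411 0.0678 3.9 rows 3
(525.1, -317, 23, 88.1) -> 0.0000 0.0000 0.0620 -0.0 rows 2
```

```bash
python3 - <<'E'
from h import *
chain((525.1,-317,85,88.1),(525.1,-317,23,88.1),(525.1,-317,120,88.1),(605,-150,120,92.4),(705.0,-5.0,85,92.4),start=(563.6,-210.7,153.2,92.4))
E
```

```text
(525.1, -317, 85, 88.1) -> -0.1046 -0.0429 0.0682 4.3 rows 3
(525.1, -317, 23, 88.1) -> 0.0000 0.0000 0.0620 -0.0 rows 2
(525.1, -317, 120, 88.1) -> 0.0000 0.0000 -0.0970 -0.0 rows 2
(605, -150, 120, 92.4) -> 0.1696 0.0743 0.0000 -4.3 rows 4
(705.0, -5.0, 85, 92.4) -> 0.1407 0.1060 0.0350 -0.0 rows 4
```

Emit:
send_rows(
  deltas="-0.1 -0.04 0.068 4;-0.1 -0.04 0.068 4;-0.1 -0.04 0.068 4;-0.1 -0.04 0.068 4",
)

```text
t: 9.65
eef_pos: [0.5243, -0.3149, 0.0824]
tool_rot: [-0.002, 0.718, 0.696, -0.002]
contact_force: [-0.2, -0.5, -0.3]
gripper_width: 0.4
grasp_force: 0.0
```

Emit:
send_rows(
  deltas="0 0 0 0;0 0 0 0;0 0 0 0;0 0 0 0;0 0 0 0",
)

```text
t: 10.15
eef_pos: [0.5285, -0.3115, 0.0856]
tool_rot: [0.0, 0.716, 0.698, 0.0]
contact_force: [0.3, -0.3, -0.6]
gripper_width: 0.405
grasp_force: 0.0
```

```bash
python3 - <<'E'
from h import *
for n in('scene','top'):
  p=bot.read_camera(n)
  for r in rects(p,(.3,.68,-.5,-.2),(.030,.045)):print(r)
chain((525.1,-317,23,88.1))
E
```

```text
{'c': array([ 522.9, -339. ]), 'size': array([69.2, 25.8]), 'ang': np.float64(89.2), 'n': 772, 'z': 37.5, 'mean': array([ 523.9, -342.6])}
{'c': array([ 596.6, -331.8]), 'size': array([43.8, 24.7]), 'ang': np.float64(73.8), 'n': 442, 'z': 37.6, 'mean': array([ 596.5, -328.5])}
{'c': array([ 596.4, -319.5]), 'size': array([24.5, 23.1]), 'ang': np.float64(-32.0), 'n': 122, 'z': 35.4, 'mean': array([ 597.2, -317.9])}
{'c': array([ 524.8, -294.8]), 'size': array([67.4, 24.6]), 'ang': np.float64(-88.1), 'n': 361, 'z': 35.4, 'mean': array([ 525. , -291.4])}
start [ 528.18 -311.87   85.34   88.48] t 10.2 w 0.398 q7 0.22
(525.1, -317, 23, 88.1) -> -0.0052 -0.0029 0.0623 0.4 rows 2
```

Emit:
send_rows(
  deltas="-0.005 -0.0029 0.03 0.4;-0.005 -0.0029 0.062 0.4;-0.005 -0.0029 0.062 0.4;-0.005 -0.0029 0.062 0.4;-0.005 -0.0029 0.062 0.4",
)

```text
t: 10.75
eef_pos: [0.5262, -0.3173, 0.0247]
tool_rot: [0.001, 0.719, 0.695, 0.0]
contact_force: [0.1, -0.4, 0.2]
gripper_width: 0.404
grasp_force: 0.0
```

Emit:
send_rows(
  deltas="0 0 0 0;0 0 0 0;0 0 0 0;0 0 0 0",
  claw=0,
)

```text
t: 11.15
eef_pos: [0.5263, -0.3176, 0.025]
tool_rot: [0.001, 0.719, 0.695, 0.001]
contact_force: [-0.5, 0.4, 7.3]
gripper_width: 0.272
grasp_force: 40.9
```

Emit:
send_rows(
  deltas="0 0 -0.04 0;0 0 -0.09 0;0 0 -0.097 0",
)

```text
t: 11.45
eef_pos: [0.5286, -0.3186, 0.1267]
tool_rot: [0.005, 0.719, 0.695, 0.002]
contact_force: [0.4, -0.4, -0.4]
gripper_width: 0.268
grasp_force: 40.0
```

Emit:
send_rows(
  deltas="0.17 0.0743 0 -4.3;0.17 0.0743 0 -4.3;0.17 0.0743 0 -4.3;0.17 0.0743 0 -4.3",
)

```text
t: 11.85
eef_pos: [0.6063, -0.1455, 0.1206]
tool_rot: [0.0, 0.691, 0.723, 0.001]
contact_force: [1.1, 0.3, -1.5]
gripper_width: 0.267
grasp_force: 40.0
```

Emit:
send_rows(
  deltas="0.1407 0.1060 0.0350 0;0.1407 0.1060 0.0350 0;0.1407 0.1060 0.0350 0;0.1407 0.1060 0.0350 0",
)

```text
t: 12.25
eef_pos: [0.7063, 0.0007, 0.0845]
tool_rot: [-0.001, 0.691, 0.723, 0.001]
contact_force: [-0.1, 1.3, -0.0]
gripper_width: 0.269
grasp_force: 40.0
```

Emit:
send_rows(
  deltas="0 0 0 0;0 0 0 0;0 0 0 0;0 0 0 0;0 0 0 0",
)

```text
t: 12.75
eef_pos: [0.7049, -0.0064, 0.0855]
tool_rot: [0.0, 0.693, 0.721, -0.0]
contact_force: [0.2, 0.5, -0.7]
gripper_width: 0.275
grasp_force: 39.9
```

```bash
cat >> h.py <<'E'
def held(xc,yc,zr,ns=('top','scene')):
  for n in ns:
    p=bot.read_camera(n);W=world(p);hsv=cv2.cvtColor(p['img'],cv2.COLOR_RGB2HSV)
    m=(abs(W[...,0]-xc)<.04)&(abs(W[...,1]-yc)<.075)&(W[...,2]>zr[0])&(W[...,2]<zr[1])&(hsv[...,1]>80)&(hsv[...,2]>90)
    k,l,s,_=cv2.connectedComponentsWithStats(m.astype(np.uint8),connectivity=4)
    for i in range(1,k):
      if s[i,4]<25: continue
      w=W[l==i]*1000
      r=cv2.minAreaRect(w[:,:2].astype(np.float32));print(n,len(w),np.round(r[0],1),np.round(r[1],1),'min',w.min(0).round(1),'max',w.max(0).round(1),'box',cv2.boxPoints(r).round(1).tolist())
E
python3 - <<'E'
from h import *
held(.704,-.005,(.088,.105))
chain((705.0,-5,33,92.4))
E
```

```text
top 215 [702.4  28.9] [24.9 38.6] min [688.8   8.9  91.6] max [715.1  47.8 101.9] box [[688.7999877929688, 47.400001525878906], [691.2000122070312, 8.899999618530273], [716.0999755859375, 10.399999618530273], [713.5999755859375, 49.0]]
scene 625 [704.2 -20.1] [23.5 86.2] min [691.3 -63.3  90.3] max [717.2  22.7 102.4] box [[690.7999877929688, 22.600000381469727], [694.0999755859375, -63.599998474121094], [717.5999755859375, -62.70000076293945], [714.2999877929688, 23.5]]
start [705.01  -5.68  85.42  92.29] t 12.8 w 0.272 q7 -0.24
(705.0, -5, 33, 92.4) -> 0.0007 0.0000 0.0524 -0.1 rows 2
```

Emit:
send_rows(
  deltas="0.0025 -0.0002 0.012 0;0.0025 -0.0002 0.024 0;0.0025 -0.0002 0.034 0;0.0025 -0.0002 0.038 0;0.0025 -0.0002 0.038 0",
)

```text
t: 13.35
eef_pos: [0.704, -0.0028, 0.0456]
tool_rot: [-0.001, 0.693, 0.721, -0.001]
contact_force: [-0.3, -1.9, -2.0]
gripper_width: 0.27
grasp_force: 40.1
```

Emit:
send_rows(
  deltas="0 0 0.004 0;0 0 0.008 0;0 0 0.012 0;0 0 0.0125 0;0 0 0.0125 0",
)

```text
t: 13.85
eef_pos: [0.7052, -0.0026, 0.0349]
tool_rot: [0.001, 0.692, 0.721, 0.0]
contact_force: [0.7, -2.8, 0.6]
gripper_width: 0.272
grasp_force: 40.4
```

Emit:
send_rows(
  deltas="0 0 0.0008 0;0 0 0.0008 0;0 0 0.0008 0",
)

```text
t: 14.15
eef_pos: [0.7053, -0.0026, 0.0348]
tool_rot: [0.001, 0.692, 0.721, 0.0]
contact_force: [-0.6, -2.8, 5.0]
gripper_width: 0.272
grasp_force: 41.1
```

Emit:
send_rows(
  deltas="0 0 0 0;0 0 0 0;0 0 0 0",
  claw=0.4,
)

```text
t: 14.45
eef_pos: [0.7044, -0.0013, 0.0335]
tool_rot: [-0.001, 0.692, 0.722, 0.0]
contact_force: [-0.1, -0.3, -0.4]
gripper_width: 0.397
grasp_force: 0.0
```

Emit:
send_rows(
  deltas="0 0 -0.02 0;0 0 -0.07 0;0 0 -0.12 0;-0.04 -0.03 -0.12 0;-0.08 -0.06 -0.12 0",
)

```text
t: 14.95
eef_pos: [0.6492, -0.083, 0.1559]
tool_rot: [0.001, 0.691, 0.723, 0.002]
contact_force: [-0.4, -1.6, -0.9]
gripper_width: 0.398
grasp_force: 0.0
```

Emit:
send_rows(
  deltas="-0.16 -0.05 0 0;-0.16 -0.05 0 0;-0.16 -0.05 0 0;-0.16 -0.05 0 0;-0.16 -0.05 0 0",
)

```text
t: 15.45
eef_pos: [0.603, -0.2511, 0.1534]
tool_rot: [0.0, 0.695, 0.719, -0.001]
contact_force: [0.1, -0.6, -0.1]
gripper_width: 0.403
grasp_force: 0.0
```

```bash
python3 - <<'E'
from h import *
for n in('scene','top'):
  p=bot.read_camera(n)
  for r in rects(p,(.3,.68,-.5,-.2),(.030,.045)):print(r)
for r in rects(p,(.5,.75,-.07,.055),(.03,.055)):print(r)
chain((597.4,-363,90,88.8),(597.4,-363,24,88.8),(597.4,-363,120,88.8),(630,-180,125,92.4),(655,-9,86,92.4))
E
```

```text
{'c': array([ 596.5, -331.6]), 'size': array([43.9, 24.7]), 'ang': np.float64(73.8), 'n': 443, 'z': 37.5, 'mean': array([ 596.5, -328.6])}
{'c': array([ 596.3, -331.3]), 'size': array([33.8, 24.1]), 'ang': np.float64(75.8), 'n': 180, 'z': 35.5, 'mean': array([ 596.4, -331.8])}
{'c': array([703.5,  -1.4]), 'size': array([ 25.6, 110. ]), 'ang': np.float64(-87.9), 'n': 719, 'z': 44.2, 'mean': array([702.1,  -2.1])}
{'c': array([553.6,  -9.2]), 'size': array([ 24.9, 109.4]), 'ang': np.float64(-87.6), 'n': 689, 'z': 44.5, 'mean': array([552.8,  -9.6])}
start [ 605.05 -245.32  153.66   92.38] t 15.6 w 0.4 q7 0.16
(597.4, -363, 90, 88.8) -> -0.1173 -0.0125 0.0637 3.6 rows 3
(597.4, -363, 24, 88.8) -> 0.0000 0.0000 0.0660 -0.0 rows 2
(597.4, -363, 120, 88.8) -> 0.0000 0.0000 -0.0960 -0.0 rows 2
(630, -180, 125, 92.4) -> 0.1836 0.0288 -0.0050 -3.6 rows 4
(655, -9, 86, 92.4) -> 0.1698 0.0321 0.0390 -0.0 rows 4
```

Emit:
send_rows(
  deltas="-0.1158 -0.0126 0.064 3.6;-0.1158 -0.0126 0.064 3.6;-0.1158 -0.0126 0.064 3.6;-0.1158 -0.0126 0.064 3.6;-0.1158 -0.0126 0.064 3.6",
)

```text
t: 16.05
eef_pos: [0.5979, -0.3603, 0.0891]
tool_rot: [-0.001, 0.714, 0.7, 0.001]
contact_force: [0.6, 1.4, 0.1]
gripper_width: 0.4
grasp_force: 0.0
```

Emit:
send_rows(
  deltas="0 0 0 0;0 0 0.03 0;0 0 0.06 0;0 0 0.066 0;0 0 0.066 0",
)

```text
t: 16.55
eef_pos: [0.5974, -0.3606, 0.0236]
tool_rot: [-0.001, 0.714, 0.7, 0.0]
contact_force: [0.4, -0.3, 0.6]
gripper_width: 0.399
grasp_force: 0.0
```

Emit:
send_rows(
  deltas="0 0 0 0;0 0 0 0;0 0 0 0;0 0 0 0",
  claw=0,
)

```text
t: 16.95
eef_pos: [0.598, -0.3631, 0.0255]
tool_rot: [0.001, 0.715, 0.699, 0.0]
contact_force: [-0.4, 1.0, 6.2]
gripper_width: 0.274
grasp_force: 42.8
```

Emit:
send_rows(
  deltas="0 0 -0.04 0;0 0 -0.09 0;0 0 -0.104 0",
)

```text
t: 17.25
eef_pos: [0.5998, -0.3643, 0.1341]
tool_rot: [0.004, 0.715, 0.699, 0.001]
contact_force: [0.2, -0.1, 1.1]
gripper_width: 0.269
grasp_force: 42.0
```

Emit:
send_rows(
  deltas="0.1836 0.0288 0 -3.6;0.1836 0.0288 0 -3.6;0.1836 0.0288 0 -3.6;0.1836 0.0288 0 -3.6",
)

```text
t: 17.65
eef_pos: [0.6302, -0.1755, 0.1281]
tool_rot: [-0.0, 0.691, 0.723, 0.001]
contact_force: [0.4, 0.0, -0.4]
gripper_width: 0.273
grasp_force: 42.0
```

Emit:
send_rows(
  deltas="0.1698 0.0321 0 0;0.1698 0.0321 0 0;0.1698 0.0321 0 0;0.1698 0.0321 0.02 0;0.1698 0.0321 0.040 0",
)

```text
t: 18.15
eef_pos: [0.6557, -0.0018, 0.0884]
tool_rot: [-0.0, 0.69, 0.724, 0.002]
contact_force: [-0.4, 0.0, -0.4]
gripper_width: 0.269
grasp_force: 41.9
```

Emit:
send_rows(
  deltas="0 0 0 0;0 0 0 0;0 0 0 0;0 0 0 0;0 0 0 0",
)

```text
t: 18.65
eef_pos: [0.6553, -0.0096, 0.0887]
tool_rot: [0.001, 0.693, 0.721, 0.0]
contact_force: [-0.0, 0.4, 0.4]
gripper_width: 0.272
grasp_force: 41.9
```

```bash
python3 - <<'E'
from h import *
held(.654,-.007,(.088,.110))
chain((655.0,-8,34,92.4))
E
```

```text
top 189 [652.4  25.7] [24.5 34.7] min [639.9   8.2  93.6] max [664.6  43.1 104.9] box [[639.9000244140625, 42.900001525878906], [640.4000244140625, 8.199999809265137], [665.0, 8.600000381469727], [664.4000244140625, 43.29999923706055]]
scene 579 [654.4 -24.7] [23.4 87.2] min [641.7 -68.4  94.9] max [667.8  18.6 107.3] box [[640.7000122070312, 18.299999237060547], [644.7000122070312, -68.80000305175781], [668.0, -67.80000305175781], [664.0999755859375, 19.399999618530273]]
start [655.05  -9.24  88.37  92.32] t 18.8 w 0.271 q7 -0.25
(655.0, -8, 34, 92.4) -> 0.0012 -0.0000 0.0544 -0.1 rows 2
```

Emit:
send_rows(
  deltas="0.0024 0 0.012 0;0.0024 0 0.024 0;0.0024 0 0.036 0;0.0024 0 0.041 0;0.0024 0 0.041 0",
)

```text
t: 19.25
eef_pos: [0.6537, -0.0065, 0.0451]
tool_rot: [-0.001, 0.692, 0.722, -0.001]
contact_force: [-0.4, -0.5, -0.7]
gripper_width: 0.275
grasp_force: 41.9
```

Emit:
send_rows(
  deltas="0 0 0.004 0;0 0 0.008 0;0 0 0.012 0;0 0 0.0125 0;0 0 0.0125 0",
)

```text
t: 19.75
eef_pos: [0.6551, -0.0065, 0.0345]
tool_rot: [0.0, 0.692, 0.721, 0.0]
contact_force: [0.3, 0.3, 0.2]
gripper_width: 0.269
grasp_force: 42.1
```

Emit:
send_rows(
  deltas="0 0 0.0008 0;0 0 0.0008 0;0 0 0.0008 0",
)

```text
t: 20.05
eef_pos: [0.6551, -0.0065, 0.0345]
tool_rot: [0.0, 0.692, 0.721, 0.0]
contact_force: [-1.9, -0.0, 7.5]
gripper_width: 0.273
grasp_force: 42.9
```

Emit:
send_rows(
  deltas="0 0 0 0;0 0 0 0;0 0 0 0",
  claw=0.4,
)

```text
t: 20.35
eef_pos: [0.6545, -0.0065, 0.0333]
tool_rot: [-0.0, 0.692, 0.721, -0.0]
contact_force: [0.0, 0.5, -0.0]
gripper_width: 0.397
grasp_force: 0.0
```

Emit:
send_rows(
  deltas="0 0 -0.02 0;0 0 -0.07 0;0 0 -0.12 0;0 0 -0.16 0",
)

```text
t: 20.75
eef_pos: [0.6551, -0.0063, 0.1962]
tool_rot: [0.001, 0.692, 0.722, 0.001]
contact_force: [1.1, -0.5, -0.4]
gripper_width: 0.404
grasp_force: 0.0
```

```bash
python3 - <<'E'
from h import *
chain((600,200,170,94),(489.7,330.2,110,98.6),start=(655.1,-6.5,193,92.4))
E
```

```text
(600, 200, 170, 94) -> 0.2086 -0.0464 0.0230 -1.6 rows 5
(489.7, 330.2, 110, 98.6) -> 0.1376 -0.1009 0.0600 -4.6 rows 4
```

Emit:
send_rows(
  deltas="0.2086 -0.0464 0.0230 -1.6;0.2086 -0.0464 0.0230 -1.6;0.2086 -0.0464 0.0230 -1.6;0.2086 -0.0464 0.0230 -1.6;0.2086 -0.0464 0.0230 -1.6",
  claw=0.6,
)

```text
t: 21.25
eef_pos: [0.5965, 0.2075, 0.1702]
tool_rot: [-0.002, 0.679, 0.734, 0.001]
contact_force: [-0.0, 0.7, -0.0]
gripper_width: 0.602
grasp_force: 0.0
```

Emit:
send_rows(
  deltas="0.1376 -0.1009 0.0600 -4.6;0.1376 -0.1009 0.0600 -4.6;0.1376 -0.1009 0.0600 -4.6;0.1376 -0.1009 0.0600 -4.6;0.1376 -0.1009 0.0600 -4.6",
)

```text
t: 21.75
eef_pos: [0.4848, 0.3343, 0.1091]
tool_rot: [-0.002, 0.649, 0.761, -0.001]
contact_force: [0.7, 0.1, 0.5]
gripper_width: 0.602
grasp_force: 0.0
```

Emit:
send_rows(
  deltas="0 0 0 0;0 0 0 0;0 0 0 0;0 0 0 0",
)

```text
t: 22.15
eef_pos: [0.4907, 0.3293, 0.1107]
tool_rot: [0.0, 0.653, 0.757, 0.0]
contact_force: [-0.1, -0.2, -0.4]
gripper_width: 0.601
grasp_force: 0.0
```

```bash
python3 - <<'E'
from h import *
p=bot.read_camera('top');save(p['img'],'t5.png')
for r in rects(p,(.5,.75,-.07,.055),(.03,.055)):print(r)
for r in rects(p,(.3,.7,-.5,-.2),(.030,.045)):print('mat',r)
p=bot.read_camera('scene')
for r in rects(p,(.5,.75,-.07,.055),(.043,.055)):print('sc',r)
chain((489.7,330.2,37,98.6))
E
```

```text
{'c': array([703.2,  -1. ]), 'size': array([ 25.9, 110.7]), 'ang': np.float64(-87.5), 'n': 720, 'z': 44.3, 'mean': array([702. ,  -1.7])}
{'c': array([653.2,  -9.1]), 'size': array([ 25.6, 112.8]), 'ang': np.float64(-87.6), 'n': 715, 'z': 44.5, 'mean': array([651.9,  -7.6])}
{'c': array([553.5,  -9.1]), 'size': array([ 25.1, 109. ]), 'ang': np.float64(-87.5), 'n': 694, 'z': 44.4, 'mean': array([552.7,  -9.6])}
sc {'c': array([553.6, -11.9]), 'size': array([ 24.6, 111.4]), 'ang': np.float64(-87.3), 'n': 705, 'z': 46.7, 'mean': array([554.2, -14.4])}
sc {'c': array([653.5, -10.5]), 'size': array([ 24.4, 110.1]), 'ang': np.float64(-87.6), 'n': 779, 'z': 46.5, 'mean': array([653.9, -12.7])}
sc {'c': array([703.5,  -3.8]), 'size': array([ 24.3, 111.9]), 'ang': np.float64(-87.5), 'n': 816, 'z': 46.4, 'mean': array([703.9,  -6.8])}
start [490.28 329.72 110.69  98.48] t 22.2 w 0.598 q7 -0.81
(489.7, 330.2, 37, 98.6) -> 0.0006 -0.0005 0.0737 -0.1 rows 2
```

View pics/t5.png

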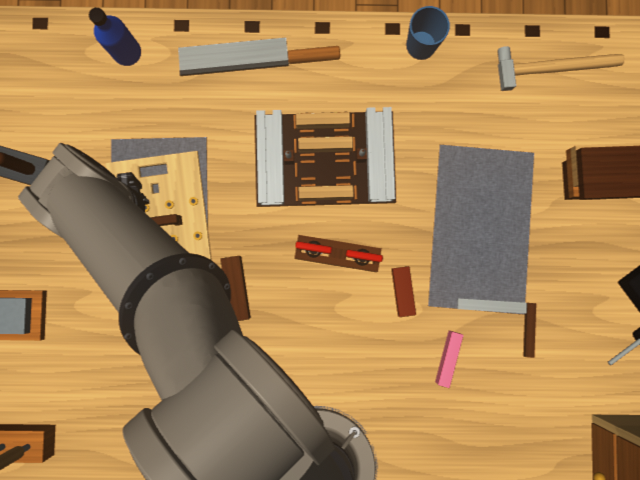

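All three blanks lie in bays (px (325,121), (325,144), (325,194)) and the mat is empty. Next I'll grip the template.

Emit:
send_rows(
  deltas="0 0 0.03 0;0 0 0.06 0;0 0 0.0735 0;0 0 0.0735 0;0 0 0.0735 0",
)

```text
t: 22.75
eef_pos: [0.49, 0.3308, 0.0377]
tool_rot: [0.0, 0.652, 0.758, 0.0]
contact_force: [0.2, 0.4, 0.2]
gripper_width: 0.604
grasp_force: 0.0
```

Emit:
send_rows(
  deltas="0 0 0 0;0 0 0 0;0 0 0 0",
)

```text
t: 23.05
eef_pos: [0.4901, 0.3307, 0.0379]
tool_rot: [0.0, 0.652, 0.758, 0.001]
contact_force: [-0.3, 0.6, 0.1]
gripper_width: 0.603
grasp_force: 0.0
```

Emit:
send_rows(
  deltas="0 0 0 0;0 0 0 0;0 0 0 0;0 0 0 0;0 0 0 0",
  claw=0,
  force=80,
)

```text
t: 23.55
eef_pos: [0.4898, 0.3304, 0.0374]
tool_rot: [0.0, 0.652, 0.758, 0.0]
contact_force: [-0.9, -1.5, 4.7]
gripper_width: 0.198
grasp_force: 79.0
```

```bash
python3 - <<'E'
from h import *
chain((489.7,330.2,150,98.6))
p=bot.read_camera('scene')
for r in rects(p,(.3,.7,.2,.5),(.009,.021),300):print(r)
print(bot.get_obs()['q'].round(2))
E
```

```text
start [489.85 330.44  37.39  98.55] t 23.6 w 0.198 q7 -0.86
(489.7, 330.2, 150, 98.6) -> -0.0002 -0.0002 -0.1126 -0.0 rows 3
{'c': array([487.9, 329.7]), 'size': array([280.6, 196.6]), 'ang': np.float64(11.0), 'n': 6457, 'z': 13.8, 'mean': array([496.8, 316.1])}
[-0.4   0.63 -0.4   1.88  0.37  0.7  -0.86]
```

```bash
python3 - <<'E'
from h import *
chain((525,245,198,119.5),(560,160,198,140.5),(595,76,198,161.5),(630,-8.15,198,182.45),start=(489.85,330.44,197.4,98.55))
E
```

```text
(525, 245, 198, 119.5) -> -0.0897 0.0221 -0.0006 -20.9 rows 3
(560, 160, 198, 140.5) -> -0.0912 -0.0114 0.0000 -21.0 rows 3
(595, 76, 198, 161.5) -> -0.0804 -0.0426 0.0000 -21.0 rows 3
(630, -8.15, 198, 182.45) -> -0.0599 -0.0687 0.0000 -20.9 rows 3
```

Emit:
send_rows(
  deltas="0 0 -0.01 0;0 0 -0.04 0;0 0 -0.08 0;0 0 -0.12 0;0 0 -0.16 0",
)

```text
t: 24.1
eef_pos: [0.4887, 0.3297, 0.198]
tool_rot: [-0.0, 0.652, 0.758, -0.001]
contact_force: [1.2, -0.0, -3.9]
gripper_width: 0.2
grasp_force: 78.9
```

Emit:
send_rows(
  deltas="-0.01 0.002 0 -2;-0.03 0.007 0 -7;-0.05 0.012 0 -12;-0.07 0.017 0 -17;-0.0897 0.0221 0 -20.9",
)

```text
t: 24.6
eef_pos: [0.5242, 0.2436, 0.1965]
tool_rot: [-0.0, 0.503, 0.865, -0.001]
contact_force: [0.5, 0.4, -5.0]
gripper_width: 0.197
grasp_force: 78.8
```

Emit:
send_rows(
  deltas="-0.023 -0.003 0 -5.2;-0.046 -0.006 0 -10.5;-0.069 -0.009 0 -15.8;-0.0912 -0.0114 0 -21",
)

```text
t: 25.0
eef_pos: [0.5591, 0.1585, 0.1965]
tool_rot: [-0.001, 0.336, 0.942, -0.001]
contact_force: [-0.4, -0.3, -4.8]
gripper_width: 0.197
grasp_force: 78.8
```

Emit:
send_rows(
  deltas="-0.02 -0.011 0 -5.2;-0.04 -0.021 0 -10.5;-0.06 -0.032 0 -15.8;-0.0804 -0.0426 0 -21",
)

```text
t: 25.4
eef_pos: [0.5939, 0.0747, 0.1965]
tool_rot: [-0.001, 0.159, 0.987, -0.0]
contact_force: [-0.0, -0.2, -4.9]
gripper_width: 0.197
grasp_force: 78.8
```

Emit:
send_rows(
  deltas="-0.018 -0.02 0 -6;-0.036 -0.04 0 -12;-0.048 -0.055 0 -17;-0.056 -0.064 0 -20;-0.0599 -0.0687 0 -20.9",
)

```text
t: 25.9
eef_pos: [0.6291, -0.0104, 0.1962]
tool_rot: [-0.001, -0.02, 1.0, -0.0]
contact_force: [-0.7, 0.3, -4.7]
gripper_width: 0.198
grasp_force: 78.8
```

Emit:
send_rows(
  deltas="0 0 0 0;0 0 0.02 0;0 0 0.04 0;0 0 0.06 0;0 0 0.066 0",
)

```text
t: 26.4
eef_pos: [0.6275, -0.0072, 0.1288]
tool_rot: [-0.002, -0.021, 1.0, 0.0]
contact_force: [0.6, 0.0, -4.2]
gripper_width: 0.194
grasp_force: 78.6
```

Emit:
send_rows(
  deltas="0 0 0 0;0 0 0 0;0 0 0 0;0 0 0 0;0 0 0 0",
)

```text
t: 26.9
eef_pos: [0.6299, -0.0083, 0.1317]
tool_rot: [0.001, -0.02, 1.0, -0.0]
contact_force: [0.8, 0.5, -4.7]
gripper_width: 0.197
grasp_force: 78.6
```

```bash
python3 - <<'E'
from h import *
for n in('top','scene'):
  p=bot.read_camera(n);W=world(p)
  m=(abs(W[...,0]-.63)<.12)&(abs(W[...,1]+.008)<.165)&(W[...,2]>.100)&(W[...,2]<.118)
  hsv=cv2.cvtColor(p['img'],cv2.COLOR_RGB2HSV);m&=(hsv[...,1]>60)&(hsv[...,2]>90)
  w=W[m]*1000;A=np.c_[w[:,:2],np.ones(len(w))];c=np.linalg.lstsq(A,w[:,2],rcond=None)[0]
  r=cv2.minAreaRect(w[:,:2].astype(np.float32));print(n,r,len(w),'slope',c[:2],'z0',c@[630,-8,1])
  if n=='scene': save(p['img'],'s6.png')
  for q in('template_hole','pin_left'): print(q,[(np.round(r['xyz'],3).tolist(),round(r['confidence'],2)) for r in bot.landmark_of(p,q)[:3]])
chain((630,-8.15,100,182.45))
E
```

```text
top ((628.8187255859375, -6.629608154296875), (191.57888793945312, 279.9244689941406), 2.2825136184692383) 6116 slope [-0.00163107 -0.00072078] z0 106.064391725468
template_hole [([0.357, -0.172, -0.002], 0.47)]
pin_left [([0.629, 0.065, 0.071], 0.86)]
scene ((627.8328247070312, -8.419113159179688), (191.03839111328125, 284.9953918457031), 2.3722970485687256) 13003 slope [-0.00164967  0.00019768] z0 107.48117872060017
template_hole [([0.631, -0.084, 0.097], 0.91), ([0.625, 0.067, 0.072], 0.5)]
pin_left [([0.624, 0.068, 0.079], 0.61), ([0.706, -0.007, 0.012], 0.59)]
start [ 629.56   -8.32  131.02 -177.65] t 27.2 w 0.196 q7 1.17
(630, -8.15, 100, 182.45) -> -0.0004 0.0002 0.0310 -0.1 rows 1
```

View pics/s6.png

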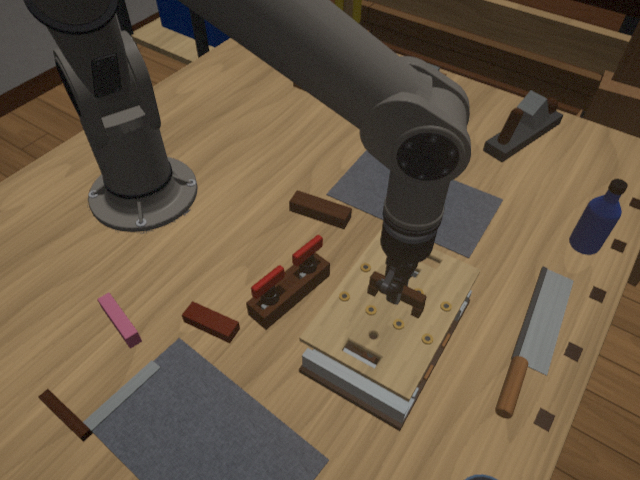

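The plate hovers level over the jig, the slot at px (362,355) over the near rail. I'll lower it in stages and watch the forces.

Emit:
send_rows(
  deltas="-0.0003 -0.0003 0.006 0;-0.0003 -0.0003 0.012 0;-0.0003 -0.0003 0.018 0;-0.0003 -0.0003 0.023 0;-0.0003 -0.0003 0.027 0",
)

```text
t: 27.7
eef_pos: [0.6296, -0.0086, 0.1032]
tool_rot: [-0.0, -0.021, 1.0, 0.0]
contact_force: [0.1, -0.0, -4.2]
gripper_width: 0.195
grasp_force: 78.8
```

Emit:
send_rows(
  deltas="0 0 0.002 0;0 0 0.004 0;0 0 0.006 0;0 0 0.006 0;0 0 0.006 0",
)

```text
t: 28.2
eef_pos: [0.63, -0.0086, 0.0981]
tool_rot: [0.0, -0.021, 1.0, -0.0]
contact_force: [0.3, -1.5, -4.1]
gripper_width: 0.194
grasp_force: 78.8
```

```bash
python3 - <<'E'
from h import *
bot.read_camera('top')
o=bot.get_obs();print(o['contact_force'].round(2),o['torque'].round(2));chain((630,-8.3,82.4,182.45))
E
```

```text
[-0.84 -0.82 -3.76] [ 0.02  0.04 -0.  ]
start [ 630.     -8.57   98.2  -177.65] t 28.2 w 0.193 q7 1.14
(630, -8.3, 82.4, 182.45) -> -0.0000 0.0003 0.0158 -0.1 rows 1
```

Emit:
send_rows(
  deltas="0 0 0.002 0;0 0 0.004 0;0 0 0.006 0;0 0 0.008 0;0 0 0.010 0",
)

```text
t: 28.75
eef_pos: [0.6298, -0.0086, 0.0878]
tool_rot: [-0.0, -0.021, 1.0, -0.0]
contact_force: [0.9, -0.6, -4.0]
gripper_width: 0.191
grasp_force: 78.8
```

Emit:
send_rows(
  deltas="0 0 0.001 0;0 0 0.002 0;0 0 0.003 0;0 0 0.004 0;0 0 0.004 0",
)

```text
t: 29.25
eef_pos: [0.6298, -0.0086, 0.0839]
tool_rot: [-0.0, -0.021, 1.0, -0.0]
contact_force: [0.0, 0.2, -3.5]
gripper_width: 0.191
grasp_force: 78.8
```

Emit:
send_rows(
  deltas="0 0 0.0005 0;0 0 0.001 0;0 0 0.0012 0;0 0 0.0012 0",
)

```text
t: 29.65
eef_pos: [0.6298, -0.0086, 0.0828]
tool_rot: [-0.0, -0.021, 1.0, -0.0]
contact_force: [-0.4, -0.6, -4.7]
gripper_width: 0.197
grasp_force: 78.8
```

Emit:
send_rows(
  deltas="0 0 0.0004 0;0 0 0.0008 0;0 0 0.0008 0",
)

```text
t: 29.95
eef_pos: [0.6299, -0.0086, 0.0825]
tool_rot: [0.0, -0.021, 1.0, -0.0]
contact_force: [-2.9, -0.3, 1.1]
gripper_width: 0.194
grasp_force: 79.6
```

Emit:
send_rows(
  deltas="0 0 0.0004 0;0 0 0.0006 0;0 0 0.0006 0",
)

```text
t: 30.25
eef_pos: [0.6299, -0.0086, 0.0824]
tool_rot: [0.0, -0.02, 1.0, -0.0]
contact_force: [-5.9, -0.8, 6.4]
gripper_width: 0.197
grasp_force: 80.5
```

Emit:
send_rows(
  deltas="0 0 0 0;0 0 0 0;0 0 0 0",
  claw=0.5,
)

```text
t: 30.55
eef_pos: [0.6302, -0.0085, 0.0815]
tool_rot: [0.0, -0.021, 1.0, 0.0]
contact_force: [-0.5, -0.1, 0.3]
gripper_width: 0.497
grasp_force: 0.0
```

Emit:
send_rows(
  deltas="0 0 -0.01 0;0 0 -0.04 0;0 0 -0.08 0;0 0 -0.12 0;0 0 -0.12 0",
)

```text
t: 31.05
eef_pos: [0.6335, -0.0074, 0.2084]
tool_rot: [0.005, -0.021, 1.0, 0.0]
contact_force: [-0.2, 0.3, 0.7]
gripper_width: 0.502
grasp_force: 0.0
```

```bash
python3 - <<'E'
from h import *
chain((580,0,190,148),(510,6,180,114),(439.3,12.4,170,81.5),start=(630,-8.4,201.6,182.4))
p=bot.read_camera('scene')
for r in rects(p,(.5,.76,-.2,.2),(.052,.0605),300):print(r)
W=world(p);m=(abs(W[...,0]-.63)<.12)&(abs(W[...,1]+.008)<.165)&(W[...,2]>.052)&(W[...,2]<.066)
w=W[m]*1000;A=np.c_[w[:,:2],np.ones(len(w))];c=np.linalg.lstsq(A,w[:,2],rcond=None)[0];print('slope',c[:2],c@[630,-8,1])
E
```

```text
(580, 0, 190, 148) -> 0.0496 0.0105 0.0116 34.4 rows 4
(510, 6, 180, 114) -> 0.0625 -0.0320 0.0100 34.0 rows 4
(439.3, 12.4, 170, 81.5) -> 0.0346 -0.0620 0.0100 32.5 rows 4
{'c': array([628.1,  -9.2]), 'size': array([191. , 282.7]), 'ang': np.float64(86.1), 'n': 11949, 'z': 58.5, 'mean': array([636.7, -30.7])}
slope [-0.00096     0.00112152] 58.71118090909546
```

Emit:
send_rows(
  deltas="0.0496 0.0105 0.0116 34.4;0.0496 0.0105 0.0116 34.4;0.0496 0.0105 0.0116 34.4;0.0496 0.0105 0.0116 34.4;0.0496 0.0105 0.0116 34.4",
)

```text
t: 31.6
eef_pos: [0.5792, -0.0002, 0.1892]
tool_rot: [-0.001, 0.277, 0.961, -0.0]
contact_force: [-0.7, -0.0, -0.8]
gripper_width: 0.502
grasp_force: 0.0
```

Emit:
send_rows(
  deltas="0.0625 -0.032 0.01 34;0.0625 -0.032 0.01 34;0.0625 -0.032 0.01 34;0.0625 -0.032 0.01 34;0.0625 -0.032 0.01 34",
)

```text
t: 32.1
eef_pos: [0.5095, 0.0059, 0.1795]
tool_rot: [-0.0, 0.544, 0.839, -0.0]
contact_force: [-0.1, 0.2, 0.5]
gripper_width: 0.497
grasp_force: 0.0
```

Emit:
send_rows(
  deltas="0.0346 -0.062 0.01 32.5;0.0346 -0.062 0.01 32.5;0.0346 -0.062 0.01 32.5;0.0346 -0.062 0.01 32.5;0.0346 -0.062 0.01 32.5",
)

```text
t: 32.6
eef_pos: [0.4391, 0.0124, 0.1696]
tool_rot: [-0.0, 0.756, 0.654, -0.0]
contact_force: [-0.4, 0.0, -0.0]
gripper_width: 0.498
grasp_force: 0.0
```

Emit:
send_rows(
  deltas="0 0 0.025 0;0 0 0.04 0;0 0 0.04 0;0 0 0.04 0;0 0 0.04 0",
)

```text
t: 33.1
eef_pos: [0.4399, 0.0125, 0.1305]
tool_rot: [0.0, 0.757, 0.653, 0.0]
contact_force: [-0.3, -0.2, -0.6]
gripper_width: 0.504
grasp_force: 0.0
```

```bash
python3 - <<'E'
from h import *
for n in('top','scene'):
  p=bot.read_camera(n)
  for r in rects(p,(.35,.5,-.15,.1),(.085,.108),30):print(n,r)
print(bot.get_obs()['q'].round(2))
chain((439.3,12.4,76,81.5))
save(p['img'][150:400,180:500],'s7.png')
E
```

```text
top {'c': array([421.3, -96.5]), 'size': array([42.8, 14.1]), 'ang': np.float64(80.2), 'n': 164, 'z': 100.6, 'mean': array([421. , -97.1])}
scene {'c': array([437.1,   0.6]), 'size': array([50.6, 15.3]), 'ang': np.float64(79.8), 'n': 274, 'z': 100.5, 'mean': array([438.5,  -2.7])}
scene {'c': array([423.3, -86.4]), 'size': array([70.6, 15.8]), 'ang': np.float64(80.7), 'n': 441, 'z': 101.0, 'mean': array([425.5, -89.1])}
[ 0.2   0.28 -0.42  2.18  0.17  0.72 -0.48]
start [439.86  12.39 130.56  81.53] t 33.2 w 0.502 q7 -0.48
(439.3, 12.4, 76, 81.5) -> -0.0001 -0.0006 0.0546 0.0 rows 2
```

View pics/s7.png

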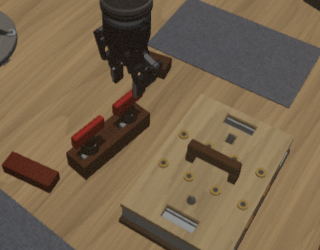

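The template is flush with the pins showing in its holes (crop px (230,138) and (191,200)). The gripper stands over the left hold-down at crop px (125,100). I'll descend and grip.

Emit:
send_rows(
  deltas="0 -0.0005 0.02 0;0 -0.0005 0.04 0;0 -0.0005 0.0535 0;0 -0.0005 0.0535 0;0 -0.0005 0.0535 0",
)

```text
t: 33.7
eef_pos: [0.439, 0.0125, 0.0768]
tool_rot: [0.0, 0.758, 0.653, 0.0]
contact_force: [0.8, -0.5, 0.0]
gripper_width: 0.498
grasp_force: 0.0
```

Emit:
send_rows(
  deltas="0 0 0 0;0 0 0 0;0 0 0 0;0 0 0 0;0 0 0 0",
  claw=0,
)

```text
t: 34.2
eef_pos: [0.4393, 0.0125, 0.0766]
tool_rot: [0.0, 0.758, 0.652, 0.001]
contact_force: [1.6, -0.2, 0.5]
gripper_width: 0.152
grasp_force: 78.1
```

```bash
python3 - <<'E'
from h import *
chain((439.3,12.4,187,81.5),(480,40,187,60),(560,70,187,30),(625.2,103.5,180,2.45))
p=bot.read_camera('scene')
for r in rects(p,(.35,.5,-.15,.1),(.085,.108),30):print(r)
E
```

```text
start [439.33  12.46  76.65  81.45] t 34.2 w 0.152 q7 -0.56
(439.3, 12.4, 187, 81.5) -> -0.0001 -0.0000 -0.1104 -0.0 rows 3
(480, 40, 187, 60) -> 0.0333 0.0362 0.0000 21.5 rows 3
(560, 70, 187, 30) -> 0.0660 0.0543 0.0000 30.0 rows 4
(625.2, 103.5, 180, 2.45) -> 0.0732 0.0036 0.0070 27.6 rows 4
{'c': array([441.3,  -1.2]), 'size': array([39.5, 40.5]), 'ang': np.float64(64.5), 'n': 281, 'z': 99.0, 'mean': array([438.9,  -5.5])}
{'c': array([423.8, -86.4]), 'size': array([70.5, 15.1]), 'ang': np.float64(80.5), 'n': 447, 'z': 100.7, 'mean': array([425.6, -89. ])}
```

Emit:
send_rows(
  deltas="0 0 -0.01 0;0 0 -0.035 0;0 0 -0.07 0;0 0 -0.1104 0;0 0 -0.1104 0",
)

```text
t: 34.75
eef_pos: [0.4414, 0.013, 0.1916]
tool_rot: [0.003, 0.758, 0.652, 0.003]
contact_force: [1.0, -0.4, -1.8]
gripper_width: 0.153
grasp_force: 78.3
```

Emit:
send_rows(
  deltas="0.0083 0.009 0 5.4;0.0166 0.018 0 10.8;0.025 0.027 0 16.1;0.0333 0.0362 0 21.5",
)

```text
t: 35.15
eef_pos: [0.4788, 0.0401, 0.1862]
tool_rot: [-0.0, 0.867, 0.498, -0.001]
contact_force: [0.7, 0.4, -1.3]
gripper_width: 0.148
grasp_force: 78.1
```

Emit:
send_rows(
  deltas="0.0132 0.0109 0 6;0.0264 0.0218 0 12;0.0396 0.0326 0 18;0.0528 0.0434 0 24;0.066 0.0543 0 30",
)

```text
t: 35.65
eef_pos: [0.559, 0.07, 0.1859]
tool_rot: [-0.0, 0.967, 0.256, -0.001]
contact_force: [-0.1, -1.2, -1.3]
gripper_width: 0.151
grasp_force: 78.1
```

Emit:
send_rows(
  deltas="0.018 0.001 0.002 7;0.036 0.002 0.004 14;0.055 0.003 0.006 20;0.0680 0.0036 0.007 25;0.0732 0.0036 0.007 27.6",
)

```text
t: 36.15
eef_pos: [0.6246, 0.1042, 0.1785]
tool_rot: [-0.0, 1.0, 0.02, -0.001]
contact_force: [-0.4, -0.1, -1.2]
gripper_width: 0.153
grasp_force: 78.1
```

Emit:
send_rows(
  deltas="0 0 0 0;0 0 0 0;0 0 0 0;0 0 0 0;0 0 0 0",
)

```text
t: 36.65
eef_pos: [0.6245, 0.103, 0.1798]
tool_rot: [0.0, 1.0, 0.021, -0.0]
contact_force: [-0.7, 0.3, -1.5]
gripper_width: 0.151
grasp_force: 78.1
```

```bash
python3 - <<'E'
from h import *
ps=[]
for n in('top','scene'):
  p=bot.read_camera(n);W=world(p);ps.append(p)
  hsv=cv2.cvtColor(p['img'],cv2.COLOR_RGB2HSV);m=(abs(W[...,0]-.625)<.06)&(abs(W[...,1]-.1035)<.04)&(W[...,2]>.15)&((hsv[...,0]<8)|(hsv[...,0]>172))&(hsv[...,1]>150)&(hsv[...,2]>60)
  w=W[m]*1000
  if len(w)>10:
    print(n,len(w),cv2.minAreaRect(w[:,:2].astype(np.float32)),w.min(0),w.max(0))
  for q in('slot_left','holddown1_head','holddown1_grip'):print(q,[(np.round(r['xyz'],3).tolist(),round(r['confidence'],2)) for r in bot.landmark_of(p,q)[:3]])
chain((625.2,103.5,100,2.45));print(bot.get_obs()['q'].round(2))
save(cv2.resize(ps[1]['img'][120:400,280:520],None,fx=2,fy=2),'s8.png')
E
```

```text
slot_left []
holddown1_head []
holddown1_grip []
scene 169 ((624.7001342773438, 100.63372802734375), (67.31050109863281, 13.288487434387207), 1.9509456157684326) [591.03913582  93.96714044 180.50179151] [658.43412796 108.16098913 207.29739881]
slot_left [([0.629, 0.106, 0.048], 0.93), ([0.634, -0.085, 0.046], 0.55)]
holddown1_head [([0.628, 0.107, 0.13], 0.97)]
holddown1_grip [([0.622, 0.102, 0.187], 0.74), ([0.431, -0.036, -0.003], 0.27)]
start [624.74 103.36 179.73   2.36] t 37.0 w 0.152 q7 -1.87
(625.2, 103.5, 100, 2.45) -> 0.0005 -0.0001 0.0797 -0.1 rows 2
[-0.13  0.47 -0.18  1.71  0.1   0.97 -1.87]
```

View pics/s8.png

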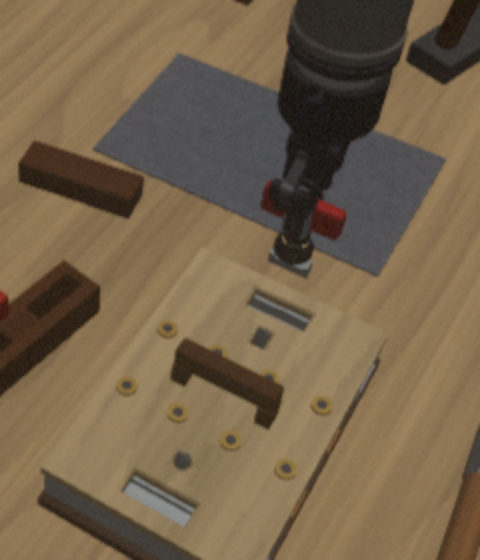

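Emit:
send_rows(
  deltas="0.0004 0 0.015 0;0.0004 0 0.03 0;0.0004 0 0.042 0;0.0004 0 0.05 0;0.0004 0 0.052 0",
)

```text
t: 37.55
eef_pos: [0.6242, 0.1032, 0.1258]
tool_rot: [0.0, 1.0, 0.021, -0.001]
contact_force: [-0.8, 0.0, -1.7]
gripper_width: 0.153
grasp_force: 78.1
```

Emit:
send_rows(
  deltas="0 0 0.003 0;0 0 0.006 0;0 0 0.009 0;0 0 0.012 0;0 0 0.015 0",
)

```text
t: 38.05
eef_pos: [0.6252, 0.1034, 0.1127]
tool_rot: [-0.0, 1.0, 0.021, 0.0]
contact_force: [0.2, 0.3, -1.9]
gripper_width: 0.152
grasp_force: 78.1
```

Emit:
send_rows(
  deltas="0 0 0.003 0;0 0 0.006 0;0 0 0.009 0;0 0 0.012 0;0 0 0.0125 0",
)

```text
t: 38.55
eef_pos: [0.6249, 0.1033, 0.0997]
tool_rot: [0.0, 1.0, 0.021, -0.0]
contact_force: [0.3, -0.7, -2.5]
gripper_width: 0.146
grasp_force: 78.1
```

Emit:
send_rows(
  deltas="0 0 0 0;0 0 0 0;0 0 0 0",
)

```text
t: 38.85
eef_pos: [0.6253, 0.1034, 0.1004]
tool_rot: [-0.0, 1.0, 0.021, 0.0]
contact_force: [0.3, 0.0, -0.5]
gripper_width: 0.151
grasp_force: 78.1
```

Emit:
send_rows(
  deltas="0 0 0.003 0;0 0 0.006 0;0 0 0.009 0;0 0 0.012 0;0 0 0.0145 0",
)

```text
t: 39.35
eef_pos: [0.6255, 0.1035, 0.0862]
tool_rot: [-0.0, 1.0, 0.021, 0.0]
contact_force: [-1.3, -0.3, 7.8]
gripper_width: 0.154
grasp_force: 79.4
```

Emit:
send_rows(
  deltas="0 0 0 0;0 0 0 0;0 0 0 0",
)

```text
t: 39.65
eef_pos: [0.6255, 0.1035, 0.0865]
tool_rot: [-0.0, 1.0, 0.021, 0.0]
contact_force: [-1.2, -0.7, 6.5]
gripper_width: 0.154
grasp_force: 79.4
```

Emit:
send_rows(
  deltas="0 0 0 -6;0 0 0 -12;0 0 0 -18;0 0 0 -24;0 0 0 -30",
)

```text
t: 40.15
eef_pos: [0.6263, 0.1038, 0.0868]
tool_rot: [0.0, 0.96, 0.281, 0.001]
contact_force: [-1.0, -0.5, 7.0]
gripper_width: 0.151
grasp_force: 79.4
```

Emit:
send_rows(
  deltas="0 0 0 -6;0 0 0 -12;0 0 0 -18;0 0 0 -24;0 0 0 -30",
)

```text
t: 40.65
eef_pos: [0.6264, 0.1037, 0.0868]
tool_rot: [0.0, 0.855, 0.519, 0.001]
contact_force: [-0.2, -0.8, 7.3]
gripper_width: 0.152
grasp_force: 79.4
```

Emit:
send_rows(
  deltas="0 0 0 -6;0 0 0 -12;0 0 0 -18;0 0 0 -24;0 0 0 -30",
)

```text
t: 41.15
eef_pos: [0.6263, 0.1038, 0.0868]
tool_rot: [0.001, 0.691, 0.723, 0.001]
contact_force: [0.0, -0.0, 7.0]
gripper_width: 0.153
grasp_force: 79.4
```

Emit:
send_rows(
  deltas="0 0 0 0;0 0 0 0;0 0 0 0",
)

```text
t: 41.45
eef_pos: [0.6263, 0.1037, 0.0868]
tool_rot: [0.001, 0.692, 0.721, 0.001]
contact_force: [0.1, -0.1, 6.6]
gripper_width: 0.155
grasp_force: 79.4
```

```bash
python3 - <<'E'
from h import *
chain((625.2,103.5,92,92.45))
E
```

```text
start [626.34 103.75  86.78  92.35] t 41.5 w 0.155 q7 -0.56
(625.2, 103.5, 92, 92.45) -> -0.0002 -0.0012 -0.0052 -0.1 rows 1
```

Emit:
send_rows(
  deltas="0 -0.0006 -0.001 0;0 -0.0006 -0.002 0;0 -0.0006 -0.003 0;0 -0.0006 -0.004 0;0 -0.0006 -0.004 0",
)

```text
t: 41.95
eef_pos: [0.6259, 0.1037, 0.0905]
tool_rot: [0.001, 0.692, 0.721, 0.001]
contact_force: [3.0, 1.1, 4.0]
gripper_width: 0.151
grasp_force: 78.9
```

Emit:
send_rows(
  deltas="0 0 -0.0005 0;0 0 -0.001 0;0 0 -0.001 0",
)

```text
t: 42.25
eef_pos: [0.6247, 0.1035, 0.0908]
tool_rot: [0.0, 0.692, 0.722, 0.0]
contact_force: [4.0, 0.5, 3.6]
gripper_width: 0.153
grasp_force: 78.9
```

Emit:
send_rows(
  deltas="0 0.0006 -0.0005 0;0 0.0006 -0.001 0;0 0.0006 -0.001 0;0 0.0006 -0.001 0",
)

```text
t: 42.65
eef_pos: [0.6247, 0.1034, 0.0915]
tool_rot: [-0.0, 0.692, 0.722, -0.0]
contact_force: [1.5, 1.8, 3.2]
gripper_width: 0.152
grasp_force: 78.9
```

Emit:
send_rows(
  deltas="0 0 0 0;0 0 0 0;0 0 0 0",
  claw=0.5,
)

```text
t: 42.95
eef_pos: [0.6242, 0.1029, 0.0909]
tool_rot: [-0.0, 0.692, 0.721, -0.001]
contact_force: [0.2, 0.0, -0.6]
gripper_width: 0.504
grasp_force: 0.0
```

Emit:
send_rows(
  deltas="0 0 -0.01 0;0 0 -0.04 0;0 0 -0.08 0;0 0 -0.1 0;0 0 -0.1 0",
)

```text
t: 43.45
eef_pos: [0.6271, 0.1042, 0.1961]
tool_rot: [0.002, 0.692, 0.721, 0.003]
contact_force: [0.1, -0.2, -0.4]
gripper_width: 0.5
grasp_force: 0.0
```

```bash
python3 - <<'E'
from h import *
chain((540,-10,180,86),(440,-75,170,81.5),(424.6,-84.6,130,81.5),start=(625.2,103.5,191.5,92.4))
p=bot.read_camera('scene');W=world(p)
hsv=cv2.cvtColor(p['img'],cv2.COLOR_RGB2HSV);m=(abs(W[...,0]-.625)<.06)&(abs(W[...,1]-.1035)<.06)&(W[...,2]>.06)&((hsv[...,0]<8)|(hsv[...,0]>172))&(hsv[...,1]>150)
w=W[m]*1000;t=w[w[:,2]>np.percentile(w[:,2],60)];print(len(w),cv2.minAreaRect(t[:,:2].astype(np.float32)),np.percentile(w[:,2],[1,50,90,99]))
E
```

```text
(540, -10, 180, 86) -> -0.1098 -0.0899 0.0115 6.4 rows 3
(440, -75, 170, 81.5) -> -0.0718 -0.0952 0.0100 4.5 rows 3
(424.6, -84.6, 130, 81.5) -> -0.0118 -0.0138 0.0400 -0.0 rows 1
311 ((629.123046875, 90.6946792602539), (60.50285339355469, 74.80799865722656), 37.600162506103516) [ 97.42537979 117.22204618 495.92374471 542.03123836]
```

Emit:
send_rows(
  deltas="-0.1098 -0.0899 0.0115 6.4;-0.1098 -0.0899 0.0115 6.4;-0.1098 -0.0899 0.0115 6.4;-0.1098 -0.0899 0.0115 6.4",
)

```text
t: 43.9
eef_pos: [0.535, -0.0166, 0.1778]
tool_rot: [-0.001, 0.734, 0.679, -0.004]
contact_force: [1.4, 0.7, -0.4]
gripper_width: 0.498
grasp_force: 0.0
```

Emit:
send_rows(
  deltas="-0.0718 -0.0952 0.01 4.5;-0.0718 -0.0952 0.01 4.5;-0.0718 -0.0952 0.01 4.5;-0.0718 -0.0952 0.01 4.5",
)

```text
t: 44.3
eef_pos: [0.4364, -0.0767, 0.169]
tool_rot: [-0.001, 0.759, 0.651, -0.002]
contact_force: [0.2, -0.9, 0.2]
gripper_width: 0.498
grasp_force: 0.0
```

Emit:
send_rows(
  deltas="-0.0118 -0.0138 0.0400 0;-0.0118 -0.0138 0.0400 0;-0.0118 -0.0138 0.0400 0;-0.0118 -0.0138 0.0400 0;-0.0118 -0.0138 0.0400 0",
)

```text
t: 44.8
eef_pos: [0.4262, -0.0838, 0.1313]
tool_rot: [0.001, 0.757, 0.653, 0.001]
contact_force: [0.3, 0.8, -0.7]
gripper_width: 0.501
grasp_force: 0.0
```

Emit:
send_rows(
  deltas="0 0 0 0;0 0 0 0;0 0 0 0",
)

```text
t: 45.1
eef_pos: [0.4246, -0.0845, 0.1305]
tool_rot: [0.0, 0.758, 0.652, 0.0]
contact_force: [-0.0, -0.8, -0.2]
gripper_width: 0.497
grasp_force: 0.0
```

```bash
python3 - <<'E'
from h import *
for n in('top','scene'):
  p=bot.read_camera(n)
  for r in rects(p,(.35,.5,-.15,.1),(.085,.108),30):print(n,r)
  for r in rects(p,(.55,.7,.05,.16),(.105,.125),30):print(n,'locked',r)
chain((424.6,-84.6,76.6,81.5));print(bot.get_obs()['q'].round(2))
E
```

```text
top locked {'c': array([623.3, 104.7]), 'size': array([15.3, 68.6]), 'ang': np.float64(-87.4), 'n': 293, 'z': 115.0, 'mean': array([622., 104.])}
scene {'c': array([422.1, -96.3]), 'size': array([51.1, 15.7]), 'ang': np.float64(79.2), 'n': 288, 'z': 100.8, 'mean': array([ 423.6, -101.4])}
scene locked {'c': array([623.2, 101.1]), 'size': array([14.5, 71.5]), 'ang': np.float64(-88.1), 'n': 297, 'z': 116.5, 'mean': array([624.4,  97.4])}
start [424.43 -84.58 130.31  81.45] t 45.2 w 0.498 q7 -0.32
(424.6, -84.6, 76.6, 81.5) -> 0.0000 0.0002 0.0537 -0.0 rows 2
[ 0.55  0.29 -0.56  2.18  0.23  0.73 -0.32]
```

Emit:
send_rows(
  deltas="0 0 0.02 0;0 0 0.04 0;0 0 0.0537 0;0 0 0.0537 0;0 0 0.0537 0",
)

```text
t: 45.7
eef_pos: [0.4245, -0.0844, 0.0767]
tool_rot: [-0.0, 0.758, 0.653, -0.0]
contact_force: [-0.2, -0.0, -0.2]
gripper_width: 0.498
grasp_force: 0.0
```

Emit:
send_rows(
  deltas="0 0 0 0;0 0 0 0;0 0 0 0;0 0 0 0;0 0 0 0",
  claw=0,
)

```text
t: 46.2
eef_pos: [0.4249, -0.0847, 0.0768]
tool_rot: [0.0, 0.758, 0.652, 0.0]
contact_force: [2.5, -1.1, 0.4]
gripper_width: 0.154
grasp_force: 78.0
```

```bash
python3 - <<'E'
from h import *
chain((424.6,-84.6,187,81.5),(480,-95,187,60),(560,-108,187,30),(634.8,-120.3,180,2.45))
E
```

```text
start [424.93 -84.69  76.83  81.45] t 46.2 w 0.154 q7 -0.41
(424.6, -84.6, 187, 81.5) -> 0.0000 -0.0003 -0.1102 -0.1 rows 3
(480, -95, 187, 60) -> -0.0021 0.0563 0.0000 21.5 rows 3
(560, -108, 187, 30) -> 0.0287 0.0758 0.0000 30.0 rows 4
(634.8, -120.3, 180, 2.45) -> 0.0586 0.0481 0.0070 27.6 rows 4
```

Emit:
send_rows(
  deltas="0 0 -0.01 0;0 0 -0.035 0;0 0 -0.07 0;0 0 -0.1104 0;0 0 -0.1104 0",
)

```text
t: 46.7
eef_pos: [0.4272, -0.0845, 0.1917]
tool_rot: [0.003, 0.758, 0.652, 0.002]
contact_force: [1.3, 0.7, -2.2]
gripper_width: 0.154
grasp_force: 78.3
```

Emit:
send_rows(
  deltas="-0.0005 0.014 0 5.4;-0.001 0.028 0 10.8;-0.0015 0.042 0 16.1;-0.0021 0.0563 0 21.5",
)

```text
t: 47.1
eef_pos: [0.4794, -0.095, 0.1865]
tool_rot: [-0.0, 0.867, 0.498, -0.001]
contact_force: [-0.4, -0.3, -1.6]
gripper_width: 0.149
grasp_force: 78.2
```

Emit:
send_rows(
  deltas="0.0057 0.0152 0 6;0.0115 0.0303 0 12;0.0172 0.0455 0 18;0.023 0.0606 0 24;0.0287 0.0758 0 30",
)

```text
t: 47.6
eef_pos: [0.5594, -0.108, 0.1862]
tool_rot: [-0.0, 0.967, 0.256, -0.001]
contact_force: [0.2, 0.0, -2.3]
gripper_width: 0.153
grasp_force: 78.2
```

Emit:
send_rows(
  deltas="0.015 0.012 0.002 7;0.03 0.025 0.004 14;0.044 0.036 0.006 20;0.054 0.044 0.007 25;0.0586 0.0481 0.007 27.6",
)

```text
t: 48.1
eef_pos: [0.6346, -0.1202, 0.1788]
tool_rot: [-0.0, 1.0, 0.019, -0.001]
contact_force: [0.5, 0.2, -1.9]
gripper_width: 0.154
grasp_force: 78.2
```

Emit:
send_rows(
  deltas="0 0 0 0;0 0 0 0;0 0 0 0;0 0 0 0;0 0 0 0",
)

```text
t: 48.6
eef_pos: [0.6342, -0.1206, 0.18]
tool_rot: [0.0, 1.0, 0.021, -0.0]
contact_force: [-1.5, -0.2, -0.2]
gripper_width: 0.152
grasp_force: 78.2
```

```bash
python3 - <<'E'
from h import *
p=bot.read_camera('scene');W=world(p)
hsv=cv2.cvtColor(p['img'],cv2.COLOR_RGB2HSV);m=(abs(W[...,0]-.634)<.06)&(abs(W[...,1]+.12)<.04)&(W[...,2]>.15)&((hsv[...,0]<8)|(hsv[...,0]>172))&(hsv[...,1]>150)&(hsv[...,2]>60)
w=W[m]*1000
print(len(w),cv2.minAreaRect(w[:,:2].astype(np.float32)),w.min(0),w.max(0))
bot.read_camera('scene')
chain((634.8,-120.3,100,2.45))
E
```

```text
270 ((634.191650390625, -128.01344299316406), (67.7220458984375, 24.453693389892578), 5.032709121704102) [ 600.13496281 -141.76827811  182.62899586] [ 667.3861665  -114.7993562   238.49497144]
start [ 634.4  -120.58  180.05    2.36] t 48.7 w 0.15 q7 -1.57
(634.8, -120.3, 100, 2.45) -> 0.0004 -0.0003 0.0801 -0.1 rows 2
```

Emit:
send_rows(
  deltas="0.0004 -0.0002 0.015 0;0.0004 -0.0002 0.03 0;0.0004 -0.0002 0.042 0;0.0004 -0.0002 0.05 0;0.0004 -0.0002 0.052 0",
)

```text
t: 49.2
eef_pos: [0.6339, -0.1202, 0.126]
tool_rot: [-0.0, 1.0, 0.021, -0.001]
contact_force: [-0.4, -0.4, -1.2]
gripper_width: 0.154
grasp_force: 78.2
```

Emit:
send_rows(
  deltas="0 0 0.003 0;0 0 0.006 0;0 0 0.009 0;0 0 0.012 0;0 0 0.015 0",
)

```text
t: 49.7
eef_pos: [0.635, -0.1203, 0.1129]
tool_rot: [0.0, 1.0, 0.021, 0.0]
contact_force: [0.2, -0.2, -2.0]
gripper_width: 0.151
grasp_force: 78.2
```

Emit:
send_rows(
  deltas="0 0 0.003 0;0 0 0.006 0;0 0 0.009 0;0 0 0.012 0;0 0 0.0125 0",
)

```text
t: 50.2
eef_pos: [0.6346, -0.1203, 0.0999]
tool_rot: [-0.0, 1.0, 0.021, -0.0]
contact_force: [0.0, -0.2, -0.8]
gripper_width: 0.147
grasp_force: 78.2
```

Emit:
send_rows(
  deltas="0 0 0 0;0 0 0 0;0 0 0 0",
)

```text
t: 50.5
eef_pos: [0.635, -0.1203, 0.1006]
tool_rot: [0.0, 1.0, 0.021, 0.0]
contact_force: [-0.5, -0.1, -2.0]
gripper_width: 0.151
grasp_force: 78.2
```

Emit:
send_rows(
  deltas="0 0 0.003 0;0 0 0.006 0;0 0 0.009 0;0 0 0.012 0;0 0 0.0147 0",
)

```text
t: 51.0
eef_pos: [0.6353, -0.1203, 0.0862]
tool_rot: [0.0, 1.0, 0.021, 0.0]
contact_force: [-2.8, 0.4, 6.8]
gripper_width: 0.153
grasp_force: 79.5
```

Emit:
send_rows(
  deltas="0 0 0 0;0 0 0 0;0 0 0 0",
)

```text
t: 51.3
eef_pos: [0.6353, -0.1203, 0.0865]
tool_rot: [0.0, 1.0, 0.021, 0.0]
contact_force: [-1.2, 0.1, 7.2]
gripper_width: 0.151
grasp_force: 79.6
```

Emit:
send_rows(
  deltas="0 0 0 -6;0 0 0 -12;0 0 0 -18;0 0 0 -24;0 0 0 -30",
)

```text
t: 51.8
eef_pos: [0.6362, -0.1203, 0.0869]
tool_rot: [0.0, 0.96, 0.281, 0.001]
contact_force: [0.5, -0.7, 6.9]
gripper_width: 0.153
grasp_force: 79.4
```

Emit:
send_rows(
  deltas="0 0 0 -6;0 0 0 -12;0 0 0 -18;0 0 0 -24;0 0 0 -30",
)

```text
t: 52.3
eef_pos: [0.6362, -0.1203, 0.0869]
tool_rot: [0.001, 0.855, 0.519, 0.001]
contact_force: [-0.8, 0.3, 6.9]
gripper_width: 0.156
grasp_force: 79.4
```

Emit:
send_rows(
  deltas="0 0 0 -6;0 0 0 -12;0 0 0 -18;0 0 0 -24;0 0 0 -30",
)

```text
t: 52.8
eef_pos: [0.6362, -0.1203, 0.0869]
tool_rot: [0.001, 0.691, 0.723, 0.001]
contact_force: [0.0, 0.5, 6.3]
gripper_width: 0.15
grasp_force: 79.4
```

Emit:
send_rows(
  deltas="0 0 0 0;0 0 0 0;0 0 0 0",
)

```text
t: 53.1
eef_pos: [0.6362, -0.1203, 0.0868]
tool_rot: [0.001, 0.692, 0.721, 0.001]
contact_force: [-0.3, -0.6, 6.8]
gripper_width: 0.156
grasp_force: 79.5
```

Emit:
send_rows(
  deltas="0 -0.0003 -0.001 0;0 -0.0003 -0.002 0;0 -0.0003 -0.003 0;0 -0.0003 -0.004 0;0 -0.0003 -0.0055 0",
)

```text
t: 53.6
eef_pos: [0.6359, -0.1203, 0.0919]
tool_rot: [0.001, 0.692, 0.721, 0.001]
contact_force: [2.3, 1.5, 3.5]
gripper_width: 0.153
grasp_force: 78.9
```

Emit:
send_rows(
  deltas="0 0 0 0;0 0 0 0;0 0 0 0",
)

```text
t: 53.9
eef_pos: [0.6349, -0.1202, 0.0912]
tool_rot: [0.0, 0.692, 0.722, 0.0]
contact_force: [2.6, 0.5, 2.7]
gripper_width: 0.149
grasp_force: 78.9
```

Same readings as for the first one. I'll release it, retreat clear and verify.

Emit:
send_rows(
  deltas="0 0 0 0;0 0 0 0;0 0 0 0",
  claw=0.5,
)

```text
t: 54.2
eef_pos: [0.6333, -0.1205, 0.0902]
tool_rot: [-0.001, 0.692, 0.721, -0.001]
contact_force: [-0.6, 0.1, 0.6]
gripper_width: 0.501
grasp_force: 0.0
```

Emit:
send_rows(
  deltas="0 0 -0.01 0;0 0 -0.04 0;0 0 -0.08 0;0 0 -0.12 0;0 0 -0.13 0",
)

```text
t: 54.7
eef_pos: [0.6369, -0.1198, 0.227]
tool_rot: [0.003, 0.692, 0.722, 0.002]
contact_force: [0.7, -0.2, 0.7]
gripper_width: 0.5
grasp_force: 0.0
```

Emit:
send_rows(
  deltas="-0.2 -0.12 0 0;-0.2 -0.12 0 0;-0.2 -0.12 0 0;-0.2 -0.12 0 0;-0.2 -0.12 0 0",
)

```text
t: 55.2
eef_pos: [0.5199, -0.3291, 0.221]
tool_rot: [-0.0, 0.694, 0.72, -0.001]
contact_force: [0.8, -0.1, -1.1]
gripper_width: 0.498
grasp_force: 0.0
```

Emit:
send_rows(
  deltas="0 0 0 0;0 0 0 0;0 0 0 0;0 0 0 0;0 0 0 0",
)

```text
t: 55.7
eef_pos: [0.5237, -0.3237, 0.2213]
tool_rot: [-0.0, 0.692, 0.722, 0.0]
contact_force: [1.5, 0.3, 0.5]
gripper_width: 0.501
grasp_force: 0.0
```

```bash
python3 - <<'E'
from h import *
for n in('top','scene'):
  p=bot.read_camera(n)
  for b in((.55,.7,.05,.16),(.55,.7,-.18,-.06)):
    for r in rects(p,b,(.105,.125),30):print(n,'locked',r)
  for r in rects(p,(.5,.76,-.2,.2),(.052,.0605),300):print(n,'plate',r)
  for r in rects(p,(.25,.47,-.25,.22),(.018,.034),60):print('off',r['c'],r['ang'])
  for r in rects(p,(.3,.7,-.5,-.2),(.025,.045),100):print('mat',r['c'])
  a=p['img'];save(a if n=='scene' else a[80:320,200:420],n+'9.png')
E
```

```text
top locked {'c': array([622.8, 104.6]), 'size': array([15. , 68.3]), 'ang': np.float64(-87.3), 'n': 296, 'z': 114.9, 'mean': array([622. , 104.3])}
top locked {'c': array([ 633.3, -119.3]), 'size': array([15.2, 69.7]), 'ang': np.float64(-87.2), 'n': 291, 'z': 115.0, 'mean': array([ 632.2, -118.7])}
top plate {'c': array([628.8,  -7.2]), 'size': array([191.3, 280.6]), 'ang': np.float64(-87.8), 'n': 10844, 'z': 56.8, 'mean': array([627.5,  -7.3])}
off [356.7 171.8] 9.9
off [ 355.2 -171. ] 8.2
scene locked {'c': array([623.1, 102.1]), 'size': array([14.4, 69.6]), 'ang': np.float64(-88.0), 'n': 297, 'z': 116.8, 'mean': array([624.4,  97.2])}
scene locked {'c': array([ 633.5, -121.9]), 'size': array([14.4, 70.2]), 'ang': np.float64(-87.8), 'n': 439, 'z': 116.6, 'mean': array([ 634.7, -124.9])}
scene plate {'c': array([628.2,  -8.4]), 'size': array([190.8, 283.6]), 'ang': np.float64(-87.8), 'n': 11917, 'z': 58.5, 'mean': array([634.3, -24.8])}
off [357.1 168.6] 10.1
off [428.4  14.7] 76.4
off [450.8 -46.4] 75.5
off [414.1 -77.4] 76.4
off [ 384.5 -169.6] -39.1
```

View pics/scene9.png

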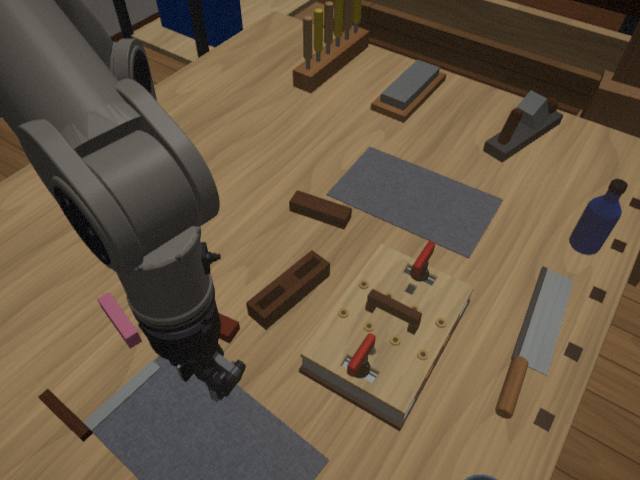

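Both hold-downs are square across the rails (px (422,262) and (361,357)) at locked height, the template is flush, and the offcuts haven't moved. I'm handing in.

```bash
python3 -c "
from station import bot
print(bot.hand_in())"
```

```text
the job is handed in; nothing more can be done
None
```

I handed in the finished jig at about 56 s of arm time: the three blanks that were present are each in their own bay, the template is flush on both rails, and both hold-downs are turned and locked; the offcuts and the pink look-alike were left where they were.

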